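# Kit castor wheels and forks

### The job

Make up the castor kit in the grey tray. Fill the hand scoop by driving it along the floor into a back corner of the blue tote, and tip the castor wheels into the tray's wide bay until the tote holds none (take no wheel out of the tote with the fingers; one spilled outside it may be picked up), then leave the scoop lying flat in the tote. Lift every formed fork out of the open die and stand it upright, legs up, in the tray's narrow bay; leave the other things on the bench where they are.

Things in the scene. Friction and masses are not known exactly. Their poses are not given: they have to be found in the camera images.
- tote: Blue parts tote, open on top, fixed to the bench. Inside 300 (its x) x 184 (y), walls and floor 4 thick. Back and side walls 100 high; front wall (-x end, nearest the robot) 40 high, the sides sloping up from it to full height over 84 mm. Origin: centre of the underside, inner floor at z = 4; x points to the back wall (inner faces at x = +-150, y = +-92).
- wheel0_mid (a point): Castor wheel 0 of up to 6 (some are absent): orange tread, pale hub, 50 dia x 22 thick, rounded tread (flat faces 30 dia), slippery (friction about 0.25), 60 g. Starts lying flat in the back half of the tote. Point: its centre; z is its axle.
- wheel1_mid (a point): Castor wheel 1 of up to 6 (some are absent): orange tread, pale hub, 50 dia x 22 thick, rounded tread (flat faces 30 dia), slippery (friction about 0.25), 60 g. Starts lying flat in the back half of the tote. Point: its centre; z is its axle.
- wheel2_mid (a point): Castor wheel 2 of up to 6 (some are absent): orange tread, pale hub, 50 dia x 22 thick, rounded tread (flat faces 30 dia), slippery (friction about 0.25), 60 g. Starts lying flat in the back half of the tote. Point: its centre; z is its axle.
- wheel3_mid (a point): Castor wheel 3 of up to 6 (some are absent): orange tread, pale hub, 50 dia x 22 thick, rounded tread (flat faces 30 dia), slippery (friction about 0.25), 60 g. Starts lying flat in the back half of the tote. Point: its centre; z is its axle.
- wheel4_mid (a point): Castor wheel 4 of up to 6 (some are absent): orange tread, pale hub, 50 dia x 22 thick, rounded tread (flat faces 30 dia), slippery (friction about 0.25), 60 g. Starts lying flat in the back half of the tote. Point: its centre; z is its axle.
- wheel5_mid (a point): Castor wheel 5 of up to 6 (some are absent): orange tread, pale hub, 50 dia x 22 thick, rounded tread (flat faces 30 dia), slippery (friction about 0.25), 60 g. Starts lying flat in the back half of the tote. Point: its centre; z is its axle.
- scoop_lip (a point): Aluminium hand scoop, 0.3 kg, at first lying flat in the tote's front half, mouth to the back wall. Point: middle of the front lip, at the underside; x points out of the mouth, z up when flat. The pan runs back 131 from the lip, 118 wide outside, 111 inside; floor 3 thick, bevelled to under 1 at the lip; back wall 58 high, sides 45 to 50, raked down to nothing at the lip.
- scoop_grip (a point): Grip point in the middle of the scoop's black rubber handle: a straight square bar 24 x 24 (the flat sides face the scoop's y), 130 long, climbing backwards at 35 degrees from the top of the pan's back wall. This point is 186 behind and 95 above the lip point, with the scoop's axes; the bar runs on 50 either way along it.
- tray: Loose grey kit tray, 0.9 kg, outside 178 (its x) x 252 (its y) x 50 high, walls and floor 4 thick, with one divider along x at y = -40 making two bays. Origin: centre of its underside.
- tray_wheels (a point): Centre of the floor of the tray's wide bay, for wheels: 170 (x) x 160 (y) inside, 46 deep. Axes as the tray's.
- tray_forks (a point): Centre of the floor of the tray's narrow bay, for forks: 170 (x) x 82 (y) inside, 46 deep. Axes as the tray's.
- die: Lower half of a forming die set, fixed to the bench: steel base plate 170 (its x) x 240 (y) x 20, on it a block 90 x 200, top at z = 65, with three open cavities 43 (x) x 47 (y), 40 deep, at x = 0, y = -62, 0 and +62. Two guide posts, 20 dia (32 at the foot), at x = 64, y = +-102, tops at z = 117. Origin: centre of the underside.
- fork0_mid (a point): Formed castor fork 0 of up to 3 (one may be absent): U-shaped bright steel bracket, 0.18 kg, outside 40 (x) x 44 (y) x 78 high, 3.5 thick: a base and two legs up at x = +-18. Starts standing in the die cavity at the die's y = -62, x along the die's x, legs 38 proud of the die's top, 1.5 play each way. Point: its centre, half-way up (39); z points up the legs.
- fork1_mid (a point): Formed castor fork 1 of up to 3 (one may be absent): U-shaped bright steel bracket, 0.18 kg, outside 40 (x) x 44 (y) x 78 high, 3.5 thick: a base and two legs up at x = +-18. Starts standing in the die cavity at the die's y = 0, x along the die's x, legs 38 proud of the die's top, 1.5 play each way. Point: its centre, half-way up (39); z points up the legs.
- fork2_mid (a point): Formed castor fork 2 of up to 3 (one may be absent): U-shaped bright steel bracket, 0.18 kg, outside 40 (x) x 44 (y) x 78 high, 3.5 thick: a base and two legs up at x = +-18. Starts standing in the die cavity at the die's y = 62, x along the die's x, legs 38 proud of the die's top, 1.5 play each way. Point: its centre, half-way up (39); z points up the legs.
- drift: Square brass drift bar, 14 x 14 x 110 long, lying on the front ledge of the die's base plate; leave alone. Origin: centre of its underside.
- tape_roll: Roll of brown tape lying flat, 104 dia x 40 high, beyond the tray; leave alone. Origin: centre of its underside.
- lube_can: Yellow can, 60 dia x 150 high, at the back; leave alone. Origin: centre of its underside.
- wrench: Wrench 170 long lying flat at the left; leave alone.
- tape_measure: Black tape measure with yellow sides, 66 x 36 x 62 high, standing between robot and tray; leave alone. Origin: centre of its underside.
- carton: Small cardboard carton 100 x 150 x 70 high, at the right; leave alone. Origin: centre of its underside.

How it is judged:
By the outcome, as a careful person would: the job done as asked, in the order asked, and still so for the second after the job is handed in, with the robot touching nothing.
Of wheel0, wheel1, wheel2, wheel3, wheel4, wheel5 only 4 to 6 are there at a start; the rules pass over those that are not, and their reading is None.
Of fork0, fork1, fork2 only 2 to 3 are there at a start; the rules pass over those that are not, and their reading is None.
At some moment in a run one of wheel0, wheel1, wheel2, wheel3, wheel4, wheel5 may be knocked a few centimetres aside while the robot is not near it.
It also fails if it takes over 200 s, if anything falls off the work surface, if the arm or the gripper's body presses on something with over 40 N, if the wrist force passes 120 N, or if a joint passes its speed limit or range.

### The arm

A 6-joint arm with a two-finger parallel gripper is mounted at the origin on the work surface. World frame = base frame: x ahead of the robot, y to its left, z up, the work surface at z = 0. Lengths are in m, angles in degrees, forces in N, time in s.
With the tool pointing down it reaches from about 0.25 to 0.725 m from the base axis. Payload 9.7 kg.
Tool frame: the origin (TCP) lies at the very end of the fingers, on their centre line; the grasp point (between the pads) lies 19 mm behind it; z points along the fingers, y is the direction in which the jaws open and shut (so a half turn about z gives the same grasp; the last joint's range is limited). The gripper opens to 85 mm and grips with 20 to 120 N. Pads are 22 mm wide; open, the fingers measure 114 mm over their backs; the gripper's body (76 mm by 85 mm) begins 54 mm behind the grasp point. The pads swing forward as they close: fully open they stand 13 mm farther back than shut.
Start: joints at [-67.838, 4.979, 10.078, 95.1, 0, 90], TCP at [0.207, -0.509, 0.231] pointing down, gripper open.
Joint ranges: [-179.16, 179.16], [-48.56, 103.87], [-65.8, 70.77], [-126.05, 130.52], [-82.76, 87.17], [-180, 180]. Speed limits (degrees/s): [127.2, 127.2, 147.25, 180, 180, 180].

### API

Orientations are given as [roll, pitch, yaw] about the fixed x, y, z axes, in that order (R = Rz(yaw) Ry(pitch) Rx(roll)).
In Python, from workcell import bot, camera, ticket gives the robot as it stands.
- The arm moves only by the shell command python3 -m jog 'ROWS' [FORCE]. ROWS is a JSON object of lists of equal length, an entry for each row: "turn": the turn, a rotation vector about the world's x, y, z each as a share of 8 degrees, from -1 to 1, a list of three; "delta_pos": the shift along the world's x, y, z each as a share of 50 mm, from -1 to 1, a list of three; "hand": the opening, from -1 (shut) to 1 (fully open). A call has exactly 10 rows; each row shifts and turns the commanded pose from where the row before left it; what a row does not reach is not made up. A row lasts 1/10 s, in which the tool goes at most 50 mm and 8.59 degrees, less where a joint would pass 70% of its speed; a pose out of reach is approached as far as the arm can. A call with a number of a shift or a turn outside -1 to 1 is refused whole. A call with a gripper value outside its range is refused whole. The fingers move at their own pace and stop on an object; FORCE is the grip in N (left out, the last holds). Time passes only in rows, so rows that do not move let the fingers close, or fill a call up. It gives the time, the measured TCP pose, the force and the opening at its end, in the units of the state.
- bot.get_obs(): the state, without advancing time (a new reading comes with each control period).
- camera(name): name is "scene" or "top"; returns a dict with "frame" (384x512x3 uint8, red, green, blue), "range_z" (384x512 float32, m along the optical axis (not along the pixel's ray), 0 where there is no reading), "fx", "fy", "cx", "cy" (pixels), "extrinsics" (4x4, takes a point from world to camera coordinates). Camera axes: x right, y up, looking along -z (the intrinsics and any distortion apply to the point x, -y, -z); pixel columns grow to the right and rows downward; lengths in m; the calibration is good to about 2 mm. A picture is of the moment at which its call begins.
- ticket.job_done(): hands the job in, once; it reports no verdict.
The state is a dict: "time": time; "q": joint angles; "qd": joint speeds; "joint_efforts": joint torques, N m; "ee_pos": TCP position; "tcp_rot": TCP orientation; "wrist_force": force on the tool from outside, world axes, zero at the start; "torque": the same for the moment, N m; "opening": finger opening in m.
Only numpy, scipy, OpenCV 4.12 (cv2) and the standard library are available. Lean on these libraries where they do the work, as an engineer would, in place of code of your own. Each camera call takes 0.05 s, during which the arm holds its last target.

## Working session

There is one attempt and no reset: what is moved stays moved. The work goes in short steps, Python scripts to look and compute and a shell command to move; the robot and the scene stay as the last step left them, time stands still between calls to the robot, and variables do not carry over. Pictures are saved under pics/ and viewed, and the job is handed in when it is done.

```bash
ls; mkdir -p pics
python3 - <<'E'
from workcell import bot,camera,ticket
import cv2,numpy as np
print(bot.get_obs())
for n in("scene","top"):
    c=camera(n); cv2.imwrite(f"pics/{n}0.png",c["frame"][:,:,::-1]); np.savez(f"/tmp/{n}0.npz",**c)
    print(n,c["fx"],c["fy"],c["cx"],c["cy"],c["extrinsics"].round(4).tolist(),c.keys())
E
```

```text
pics
{'time': 0.0, 'q': array([-6.78369096e+01,  5.01230852e+00,  1.00344264e+01,  9.50988691e+01,
        2.18566832e-03,  9.00024675e+01]), 'qd': array([ 0.07866606, -0.01756157, -0.02863157, -0.06647284, -0.03644152,
       -0.03927305]), 'joint_efforts': array([-1.82041873e-03, -5.20377874e+01,  4.64814055e+01,  1.60422223e-02,
       -1.61674907e-04, -1.58222448e-06]), 'ee_pos': array([ 0.20741032, -0.50915203,  0.23057122]), 'tcp_rot': array([-1.79923249e+02, -2.18236104e-03,  2.21606200e+01]), 'wrist_force': array([ 0.20853728,  0.29651019, -0.21920828]), 'torque': array([ 0.04406773, -0.01824251,  0.01867023]), 'opening': 0.0853916264273049}
scene 386.5280509875067 386.5280509875067 250.45664551775383 193.3692880429835 [[-0.638, 0.7699, -0.0137, 0.3625], [-0.6516, -0.5304, 0.5423, 0.3107], [0.4103, 0.3549, 0.84, -1.7625], [0.0, 0.0, 0.0, 1.0]] dict_keys(['frame', 'range_z', 'fx', 'fy', 'cx', 'cy', 'extrinsics'])
top 425.6025105187847 425.6025105187847 258.6759014145154 193.35108930259912 [[-0.0065, -0.9996, -0.0263, 0.0098], [0.9909, -0.01, 0.1345, -0.5984], [-0.1347, -0.0252, 0.9906, -1.3853], [0.0, 0.0, 0.0, 1.0]] dict_keys(['frame', 'range_z', 'fx', 'fy', 'cx', 'cy', 'extrinsics'])
```

View pics/scene0.png

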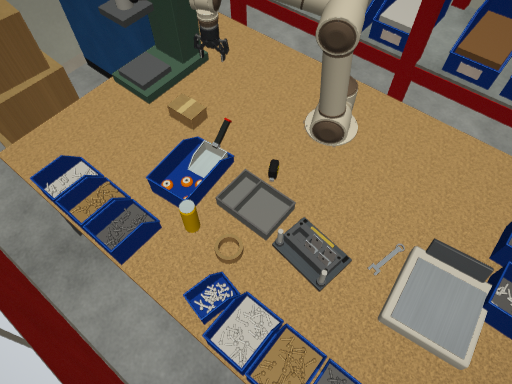

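View pics/top0.png

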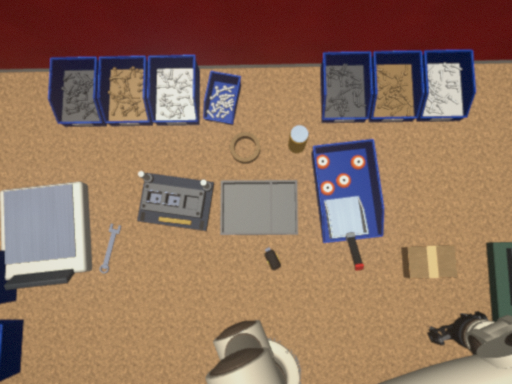

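```bash
cat > h.py <<'E'
import numpy as np,cv2
from workcell import bot,camera,ticket
def snap(n):
    return camera(n)
def ray(c,uv,z):
    E=np.array(c["extrinsics"]);R=E[:3,:3];t=E[:3,3];o=-R.T@t
    uv=np.atleast_2d(uv).astype(float)
    d=np.c_[(uv[:,0]-c["cx"])/c["fx"],-(uv[:,1]-c["cy"])/c["fy"],-np.ones(len(uv))]@R
    s=(z-o[2])/d[:,2]
    return o+d*s[:,None]
def cloud(c):
    E=np.array(c["extrinsics"]);R=E[:3,:3];t=E[:3,3]
    v,u=np.mgrid[:384,:512];D=c["range_z"]
    P=np.stack([(u-c["cx"])/c["fx"]*D,-(v-c["cy"])/c["fy"]*D,-D],-1)
    return (P-t)@R
def proj(c,P):
    E=np.array(c["extrinsics"]);p=np.atleast_2d(P)@E[:3,:3].T+E[:3,3]
    return np.c_[p[:,0]/-p[:,2]*c["fx"]+c["cx"],-p[:,1]/-p[:,2]*c["fy"]+c["cy"]]
def crop(c,u0,v0,u1,v1,k,name):
    im=c["frame"][v0:v1,u0:u1,::-1]
    cv2.imwrite(f"pics/{name}.png",cv2.resize(im,None,fx=k,fy=k,interpolation=cv2.INTER_CUBIC))
def load(f): return {k:(v if v.ndim else float(v)) for k,v in np.load(f).items()}
E
python3 - <<'E'
from h import *
c=load("/tmp/top0.npz"); crop(c,120,120,400,280,2.85,"top0z")
crop(c,125,160,310,245,4.3,"top0d")
crop(c,305,130,395,280,4,"top0t")
s=load("/tmp/scene0.npz"); crop(s,140,110,360,290,3.3,"sc0z")
E
```

```text
(no output)
```

View pics/top0d.png

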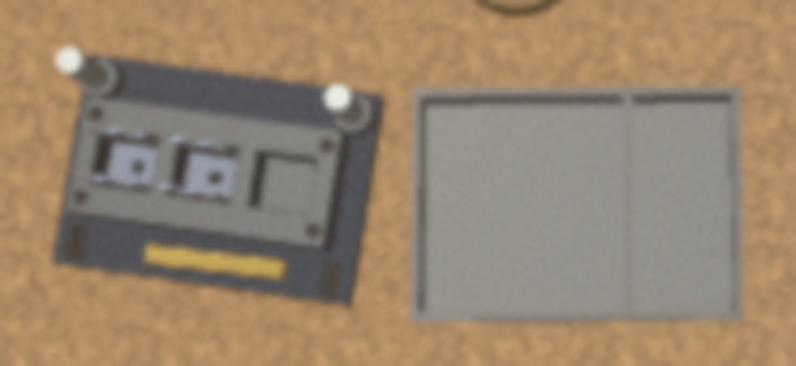

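View pics/top0t.png

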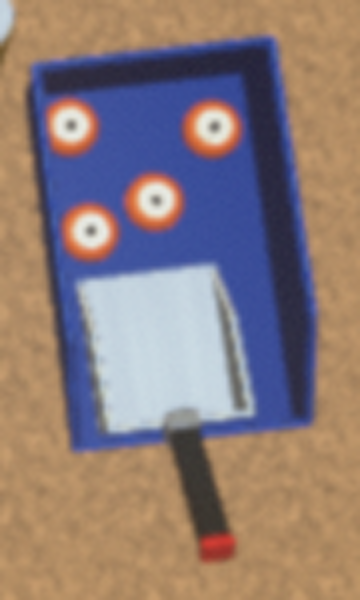

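View pics/sc0z.png

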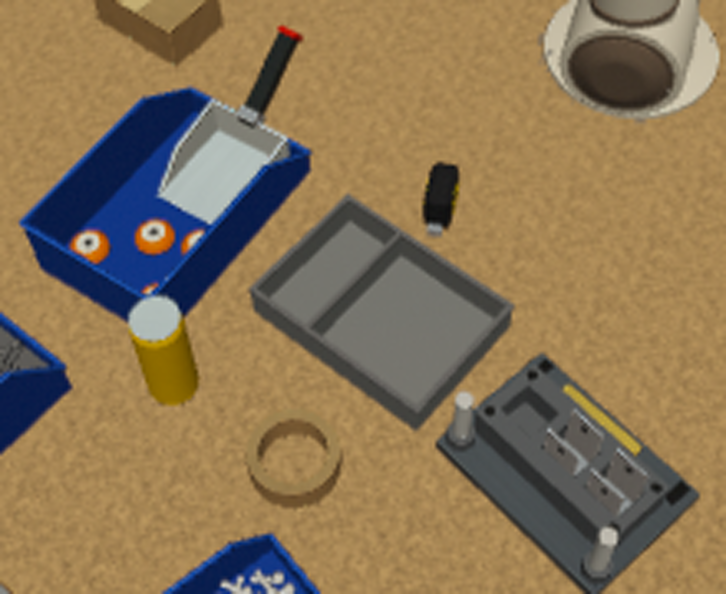

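Run:
```python
from h import *
c=load("/tmp/top0.npz"); P=cloud(c)
f=c["frame"].astype(int); r,g,b=f[...,0],f[...,1],f[...,2]
def reg(u0,v0,u1,v1):
    m=np.zeros((384,512),bool); m[v0:v1,u0:u1]=1; return m
# tote: blue in region
T=reg(305,130,395,255)&(b>r+40)
Q=P[T]; print("blue z hist",np.histogram(Q[:,2],bins=[-.01,0,.008,.02,.05,.09,.095,.1,.105,.11]))
rim=Q[(Q[:,2]>.092)&(Q[:,2]<.108)]
rect=cv2.minAreaRect((rim[:,:2]*1000).astype(np.float32)); print("rim",rect, cv2.boxPoints(rect))
fl=Q[(Q[:,2]<.008)]; rect=cv2.minAreaRect((fl[:,:2]*1000).astype(np.float32)); print("floor",rect,np.median(fl[:,2]))
# wheels
W=reg(305,130,395,255)&(r>150)&(r>b+60)&(P[...,2]<.06)&(P[...,2]>.012)
W2=reg(310,145,380,205)&(P[...,2]>.018)&(P[...,2]<.03)
n,l,s,ce=cv2.connectedComponentsWithStats(W2.astype(np.uint8))
for i in range(1,n):
    if s[i,4]>20:
        q=P[l==i]; print("wheel",s[i],ce[i],ray(c,ce[i],.022).round(4),np.median(q[:,2]))
# tray
M=reg(215,172,305,242)&(P[...,2]>.04)&(P[...,2]<.06); rect=cv2.minAreaRect((P[M][:,:2]*1000).astype(np.float32)); print("tray",rect,cv2.boxPoints(rect).tolist())
# die
M=reg(125,165,218,235)&(P[...,2]>.012)&(P[...,2]<.03); print("die base",cv2.minAreaRect((P[M][:,:2]*1000).astype(np.float32)))
M=reg(125,165,218,235)&(P[...,2]>.058)&(P[...,2]<.07); print("block",cv2.minAreaRect((P[M][:,:2]*1000).astype(np.float32)))
M=reg(125,165,218,235)&(P[...,2]>.095)&(P[...,2]<.125)
n,l,s,ce=cv2.connectedComponentsWithStats(M.astype(np.uint8))
for i in range(1,n): print("hi",s[i],P[l==i].mean(0).round(4),np.ptp(P[l==i],axis=0).round(3))
# handle
M=reg(335,225,370,275)&(P[...,2]>.055)&(P[...,2]<.2)
q=P[M]; print("handle",len(q),q.min(0),q.max(0))
for z in np.arange(.06,.15,.01):
    k=q[abs(q[:,2]-z)<.005]
    if len(k): print(round(z,3),len(k),k.mean(0).round(4),k.min(0).round(4),k.max(0).round(4))
```

```text
blue z hist (array([ 239, 1755,  285,  106,  109,   16,  171,  249,   70]), array([-0.01 ,  0.   ,  0.008,  0.02 ,  0.05 ,  0.09 ,  0.095,  0.1  ,
        0.105,  0.11 ]))
rim ((634.621826171875, -282.5550231933594), (242.70669555664062, 200.609130859375), 6.233278751373291) [[ 503.09515 -196.01959]
 [ 524.87665 -395.44275]
 [ 766.1485  -369.09045]
 [ 744.367   -169.6673 ]]
floor ((600.4122924804688, -291.9580078125), (301.95172119140625, 178.52764892578125), 5.39473819732666) 0.0036091479486785923
wheel [317 155  13  14 134] [322.26119403 161.37313433] [[ 0.709  -0.2126  0.022 ]] 0.024834122040444655
wheel [351 155  14  15 144] [357.45833333 161.79861111] [[ 0.7061 -0.3321  0.022 ]] 0.024266047341779333
wheel [336 173  15  15 148] [342.97297297 180.17567568] [[ 0.6432 -0.2809  0.022 ]] 0.02445850067972554
wheel [320 181  15  14 145] [326.82068966 187.72413793] [[ 0.6179 -0.2256  0.022 ]] 0.02412735504702606
tray ((552.8289794921875, 5.932807922363281), (256.1325378417969, 181.40760803222656), 89.52885437011719) [[461.0751647949219, -121.3832778930664], [642.4766235351562, -122.87497
[... 872 characters left out ...]
2429  0.065 ]
0.07 35 [ 0.4538 -0.2836  0.0703] [ 0.4242 -0.3249  0.066 ] [ 0.4628 -0.2415  0.0748]
0.08 49 [ 0.447  -0.289   0.0793] [ 0.4147 -0.3009  0.0751] [ 0.4592 -0.2749  0.0844]
0.09 37 [ 0.4295 -0.2893  0.0906] [ 0.4021 -0.3028  0.085 ] [ 0.4524 -0.2805  0.0949]
0.1 40 [ 0.4152 -0.2912  0.0992] [ 0.3804 -0.3049  0.0951] [ 0.4332 -0.2823  0.1044]
0.11 39 [ 0.403  -0.2942  0.1099] [ 0.3714 -0.3073  0.105 ] [ 0.4175 -0.2853  0.1147]
0.12 60 [ 0.3813 -0.2957  0.1204] [ 0.3473 -0.3091  0.1152] [ 0.4051 -0.2842  0.1249]
0.13 49 [ 0.3675 -0.2982  0.1301] [ 0.3476 -0.313   0.1253] [ 0.3839 -0.2876  0.1347]
0.14 36 [ 0.3622 -0.3004  0.1392] [ 0.354  -0.3119  0.135 ] [ 0.369  -0.2883  0.1449]
```

Run:
```python
from h import *
c=load("/tmp/top0.npz"); 
k=lambda a,b:(305+a/4-.4,130+b/4-.4)
for n,p,z in [("BL",(32,65),.1),("BR",(275,38),.1),("FL",(75,450),.04),("FR",(315,425),.04),("floorBR",(244,72),.004),("floorBL",(40,95),.004),("lipL",(78,281),.005),("lipR",(216,264),.005),("redL",(200,545),.15)]:
    print(n,ray(c,k(*p),z).round(4))
# blue edge: angle of floor/wall
f=c["frame"].astype(int); r,g,b=f[...,0],f[...,1],f[...,2]
P=cloud(c)
# handle fit: dark pixels
M=np.zeros((384,512),bool);M[232:266,340:368]=1
M&=(r<75)&(g<75)&(b<75)&(P[...,2]>.065)
q=P[M]; print(len(q))
A=np.c_[q[:,2],np.ones(len(q))]; 
print("x of z",np.linalg.lstsq(A,q[:,0],rcond=None)[0],"y of z",np.linalg.lstsq(A,q[:,1],rcond=None)[0])
vv,uu=np.nonzero(M)
for v in range(232,266,4):
    u=uu[vv==v]; 
    if len(u): print(v,u.min(),u.max(),P[v,int(round(u.mean()))].round(4), ray(c,[[u.min()-.5,v],[u.max()+.5,v]],P[v,int(round(u.mean())),2])[:,1].round(4))
# scoop lip/side: bright pixels
s=load("/tmp/scene0.npz"); crop(s,140,110,260,215,6,"sc0t")
```

```text
BL [[ 0.7443 -0.1728  0.1   ]]
BR [[ 0.7641 -0.3697  0.1   ]]
FL [[ 0.4347 -0.2067  0.04  ]]
FR [[ 0.4537 -0.4035  0.04  ]]
floorBR [[ 0.7597 -0.3658  0.004 ]]
floorBL [[ 0.7415 -0.1892  0.004 ]]
lipL [[ 0.5787 -0.2175  0.005 ]]
lipR [[ 0.5921 -0.3351  0.005 ]]
redL [[ 0.3609 -0.2847  0.15  ]]
171
x of z [-1.3774192   0.55529732] y of z [-0.16431416 -0.27544189]
240 348 354 [ 0.4398 -0.289   0.0844] [-0.2779 -0.3001]
244 349 355 [ 0.427  -0.2894  0.0967] [-0.2784 -0.3004]
248 351 356 [ 0.4144 -0.2939  0.1035] [-0.283  -0.3016]
252 352 357 [ 0.402  -0.2917  0.1121] [-0.284  -0.3025]
256 353 359 [ 0.3899 -0.2953  0.1232] [-0.2845 -0.3059]
260 354 360 [ 0.3778 -0.2969  0.1281] [-0.2862 -0.3075]
```

View pics/sc0t.png

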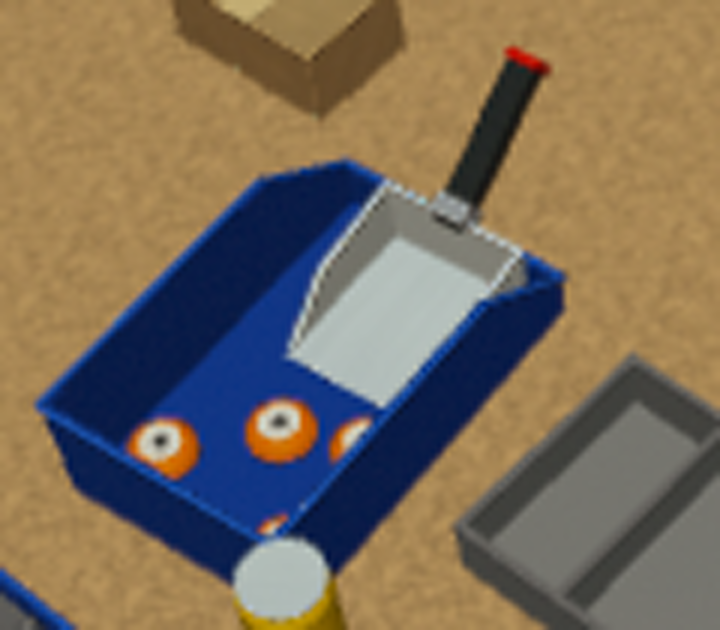

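```bash
cat >> h.py <<'E'
from scipy.spatial.transform import Rotation as Ro
def eul(rpy): return Ro.from_euler('xyz',rpy,degrees=True)
def rel(pos,R,cur=None):
    o=bot.get_obs() if cur is None else cur
    d=np.array(pos)-o["ee_pos"]; rv=(R*eul(o["tcp_rot"]).inv()).as_rotvec(degrees=True)
    print("from",o["ee_pos"].round(4),"to",np.round(pos,4),"| d in rows units(50mm)",(d/.05).round(3),"turn(8deg)",(rv/8).round(3))
def Rtool(yaw,a):  # tool forward tilt a deg in heading yaw
    y,a=np.radians([yaw,a]);cy,sy,c,s=np.cos(y),np.sin(y),np.cos(a),np.sin(a)
    return Ro.from_matrix(np.array([[c*cy,c*sy,s],[sy,-cy,0],[s*cy,s*sy,-c]]).T)
def Rscoop(yaw,pitch): return eul([0,pitch,yaw])
E
python3 - <<'E'
from h import *
R=Rtool(6.5,15); z=R.as_matrix()[:,2]; g=np.array([.400,-.2955,.099])
rel(g+.019*z-.11*z,R); 
print("then",((.11*z)/.05).round(3))
E
```

```text
from [ 0.2074 -0.5092  0.2306] to [ 0.3766 -0.2982  0.1869] | d in rows units(50mm) [ 3.384  4.22  -0.875] turn(8deg) [ 0.457 -1.825 -1.948]
then [ 0.566  0.064 -2.125]
```

```bash
python3 -m jog '{"delta_pos":[[0.34,0.42,-0.09],[0.34,0.42,-0.09],[0.34,0.42,-0.09],[0.34,0.42,-0.09],[0.34,0.42,-0.09],[0.34,0.42,-0.09],[0.34,0.42,-0.09],[0.34,0.42,-0.09],[0.34,0.42,-0.09],[0.34,0.42,-0.09]],"turn":[[0.046,-0.182,-0.195],[0.046,-0.182,-0.195],[0.046,-0.182,-0.195],[0.046,-0.182,-0.195],[0.046,-0.182,-0.195],[0.046,-0.182,-0.195],[0.046,-0.182,-0.195],[0.046,-0.182,-0.195],[0.046,-0.182,-0.195],[0.046,-0.182,-0.195]],"hand":[1,1,1,1,1,1,1,1,1,1]}' 100
python3 - <<'E'
from h import *
R=Rtool(6.5,15); z=R.as_matrix()[:,2]; g=np.array([.400,-.2955,.099])
rel(g+.019*z,R); c=snap("top"); crop(c,300,130,410,290,3.7,"t1"); s=snap("scene"); crop(s,140,60,300,215,4.5,"s1")
E
```

```text
time: 1.1
ee_pos: [0.3779, -0.2984, 0.1858]
tcp_rot: [-180.0, -15.0, 6.4]
wrist_force: [-0.1, 0.2, 0.5]
opening: 0.0852
from [ 0.3779 -0.2984  0.1858] to [ 0.4049 -0.2949  0.0806] | d in rows units(50mm) [ 0.539  0.069 -2.103] turn(8deg) [-0.001  0.002  0.013]
```

View pics/s1.png

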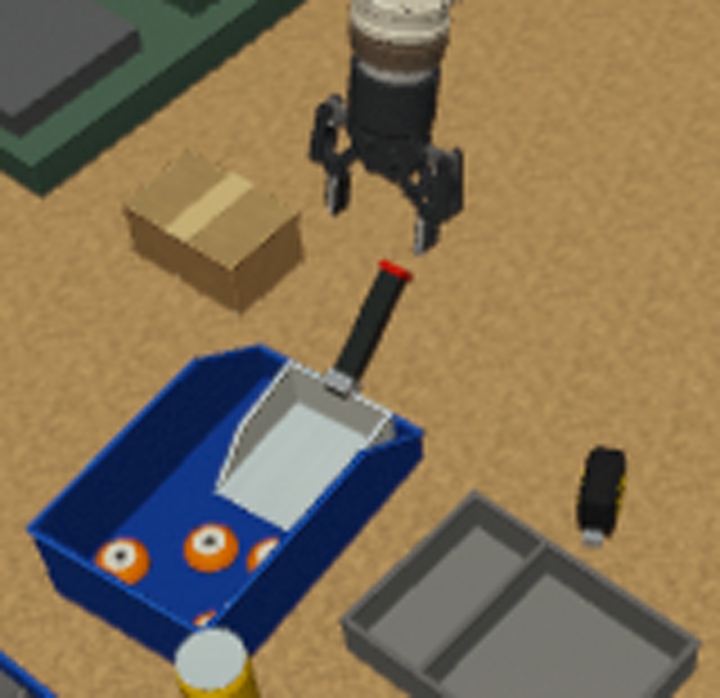

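View pics/t1.png

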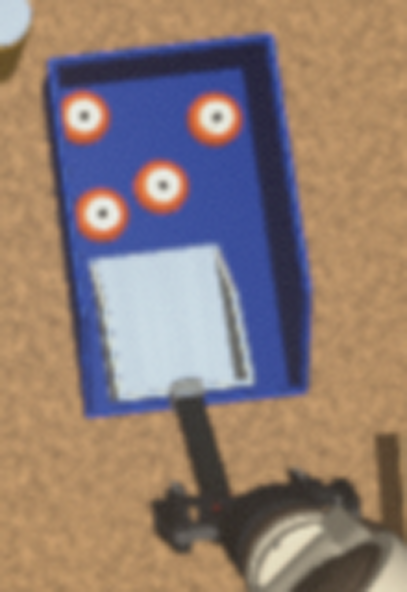

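```bash
python3 -m jog '{"delta_pos":[[0.09,0.012,-0.35],[0.09,0.012,-0.35],[0.09,0.012,-0.35],[0.09,0.012,-0.35],[0.09,0.012,-0.35],[0.09,0.012,-0.35],[0,0,0],[0,0,0],[0,0,0],[0,0,0]],"turn":[[0,0,0],[0,0,0],[0,0,0],[0,0,0],[0,0,0],[0,0,0],[0,0,0],[0,0,0],[0,0,0],[0,0,0]],"hand":[1,1,1,1,1,1,1,0.3,-1,-1]}' 100
python3 -m jog '{"delta_pos":[[0,0,0],[0,0,0],[0,0,0],[0,0,0],[0,0,0],[0,0,0],[0,0,0],[0,0,0],[0,0,0],[0,0,0]],"turn":[[0,0,0],[0,0,0],[0,0,0],[0,0,0],[0,0,0],[0,0,0],[0,0,0],[0,0,0],[0,0,0],[0,0,0]],"hand":[-1,-1,-1,-1,-1,-1,-1,-1,-1,-1]}' 100
python3 - <<'E'
from h import *
R=Rtool(6.5,15); z=R.as_matrix()[:,2]; g=np.array([.400,-.2955,.099])
rel(g+.019*z,R); c=snap("top"); crop(c,300,130,410,290,3.7,"t2"); s=snap("scene"); crop(s,140,60,300,215,4.5,"s2")
E
```

```text
time: 2.2
ee_pos: [0.4046, -0.2963, 0.0824]
tcp_rot: [179.9, -15.0, 6.5]
wrist_force: [0.1, 0.5, 0.1]
opening: 0.0441
time: 3.2
ee_pos: [0.4046, -0.296, 0.0822]
tcp_rot: [179.9, -15.0, 6.5]
wrist_force: [-1.9, 0.1, 5.7]
opening: 0.0227
from [ 0.4046 -0.296   0.0822] to [ 0.4049 -0.2949  0.0806] | d in rows units(50mm) [ 0.005  0.021 -0.03 ] turn(8deg) [0.01  0.003 0.004]
```

View pics/s2.png

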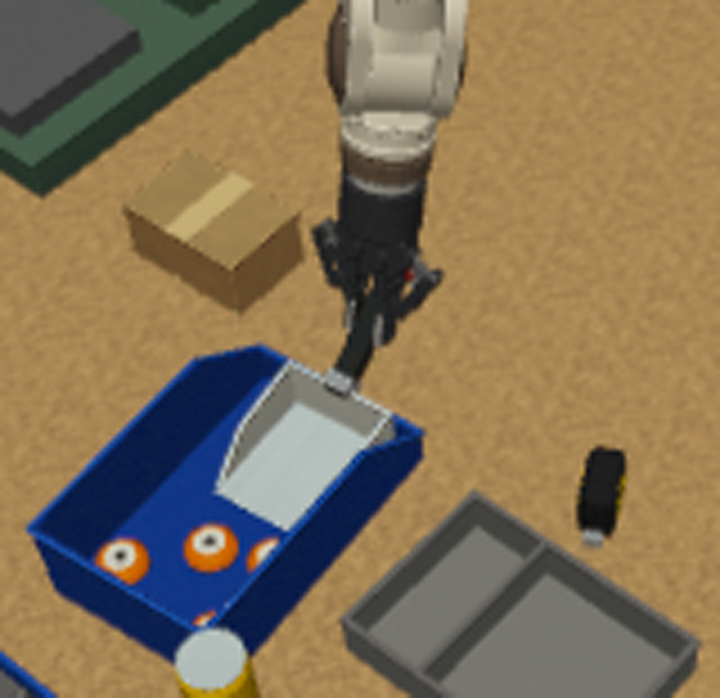

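View pics/t2.png

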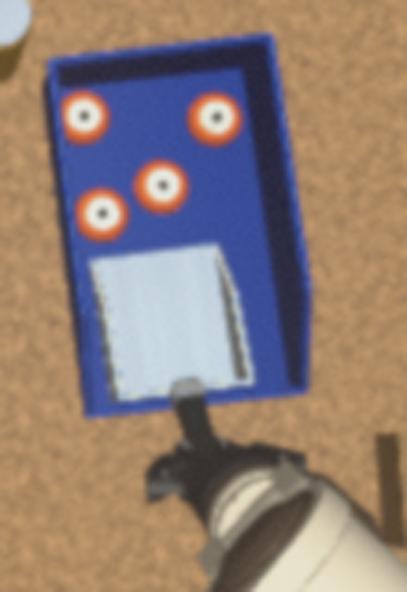

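```bash
python3 -m jog '{"delta_pos":[[-0.015,0.14,0],[-0.015,0.14,0],[0.24,0.025,0],[0.24,0.025,0],[0.24,0.025,0],[0.24,0.025,0],[0.24,0.025,0],[0.24,0.025,0],[0.24,0.025,0],[0,0,0]],"turn":[[0,0,0],[0,0,0],[0,0,0],[0,0,0],[0,0,0],[0,0,0],[0,0,0],[0,0,0],[0,0,0],[0,0,0]],"hand":[-1,-1,-1,-1,-1,-1,-1,-1,-1,-1]}' 120
python3 - <<'E'
from h import *
c=snap("top"); crop(c,300,130,410,290,3.7,"t3"); s=snap("scene"); crop(s,140,60,300,215,4.5,"s3")
E
```

```text
time: 4.3
ee_pos: [0.4882, -0.2726, 0.082]
tcp_rot: [179.9, -15.0, 6.5]
wrist_force: [2.3, -1.3, 4.3]
opening: 0.0224
```

View pics/s3.png

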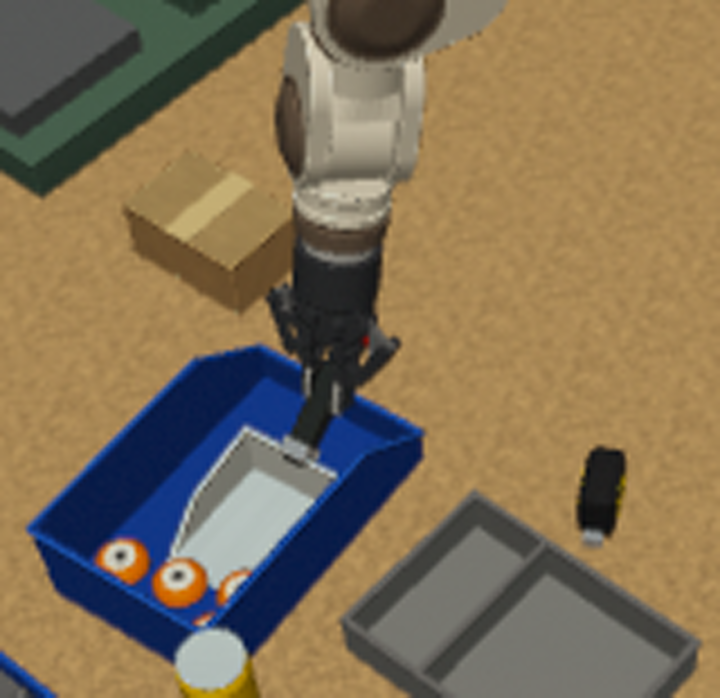

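View pics/t3.png

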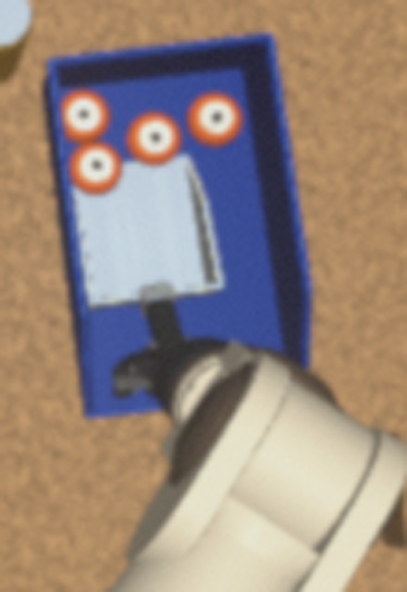

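```bash
python3 -m jog '{"delta_pos":[[0.13,0.0136,0],[0.13,0.0136,0],[0.13,0.0136,0],[0.13,0.0136,0],[0.13,0.0136,0],[0.13,0.0136,0],[0.13,0.0136,0],[0.13,0.0136,0],[0.13,0.0136,0],[0,0,0]],"turn":[[0,0,0],[0,0,0],[0,0,0],[0,0,0],[0,0,0],[0,0,0],[0,0,0],[0,0,0],[0,0,0],[0,0,0]],"hand":[-1,-1,-1,-1,-1,-1,-1,-1,-1,-1]}' 120
python3 - <<'E'
from h import *
c=snap("top"); crop(c,300,130,410,290,3.7,"t4"); s=snap("scene"); crop(s,140,60,300,215,4.5,"s4")
E
```

```text
time: 5.4
ee_pos: [0.5455, -0.2669, 0.0823]
tcp_rot: [179.9, -15.0, 6.5]
wrist_force: [-2.5, -1.1, 9.8]
opening: 0.0225
```

View pics/t4.png

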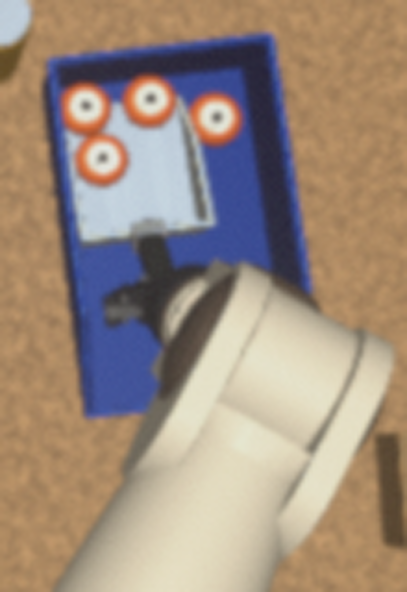

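```bash
python3 -m jog '{"delta_pos":[[0.06,0.006,0],[0.06,0.006,0],[0.06,0.006,0],[0.06,0.006,0],[0.05,0.005,0],[0.04,0.004,0],[0,0,0],[0,0,0],[0,0,0],[0,0,0]],"turn":[[0,0,0],[0,0,0],[0,0,0],[0,0,0],[0,0,0],[0,0,0],[0,0,0],[0,0,0],[0,0,0],[0,0,0]],"hand":[-1,-1,-1,-1,-1,-1,-1,-1,-1,-1]}' 120
python3 - <<'E'
from h import *
c=snap("top"); crop(c,300,130,410,290,3.7,"t5"); np.savez("/tmp/t5.npz",**c)
P=cloud(c)
f=c["frame"].astype(int)
W2=np.zeros((384,512),bool);W2[140:205,310:380]=1
W2&=(f[...,0]>150)&(f[...,0]>f[...,2]+50)
n,l,s,ce=cv2.connectedComponentsWithStats(W2.astype(np.uint8))
for i in range(1,n):
    if s[i,4]>20: print(ce[i],ray(c,ce[i],.024)[0].round(4),np.median(P[l==i][:,2]).round(4))
E
```

```text
time: 6.5
ee_pos: [0.5611, -0.2654, 0.0823]
tcp_rot: [179.9, -14.9, 6.4]
wrist_force: [-8.6, -1.2, 12.0]
opening: 0.0225
[315.88125  168.721875] [ 0.6834 -0.1901  0.024 ] 0.0
[377.89873418 150.62025316] [ 0.7437 -0.4024  0.024 ] 0.0001
[339.90566038 157.36792453] [ 0.7218 -0.2727  0.024 ] 0.0259
[325.40654206 166.17757009] [ 0.6918 -0.2226  0.024 ] 0.0262
[357.85555556 161.74444444] [ 0.7058 -0.333   0.024 ] 0.0235
```

View pics/t5.png

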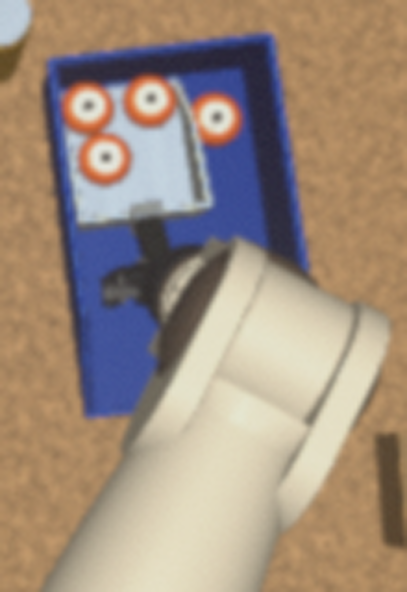

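```bash
python3 -m jog '{"delta_pos":[[-0.08,-0.008,0],[-0.05,-0.005,-0.03],[-0.04,-0.004,-0.03],[-0.04,-0.004,-0.03],[-0.04,-0.004,-0.03],[-0.03,-0.003,-0.03],[-0.03,-0.003,-0.03],[-0.03,-0.003,-0.03],[-0.03,-0.003,-0.03],[0,0,0]],"turn":[[0,0,0],[0.039,-0.342,0],[0.039,-0.342,0],[0.039,-0.342,0],[0.039,-0.342,0],[0.039,-0.342,0],[0.039,-0.342,0],[0.039,-0.342,0],[0.039,-0.342,0],[0,0,0]],"hand":[-1,-1,-1,-1,-1,-1,-1,-1,-1,-1]}' 120
python3 - <<'E'
from h import *
c=snap("top"); crop(c,300,130,410,290,3.7,"t6"); s=snap("scene"); crop(s,140,60,300,215,4.5,"s6")
E
```

```text
time: 7.55
ee_pos: [0.5405, -0.2657, 0.0653]
tcp_rot: [-179.7, -36.7, 6.2]
wrist_force: [-0.5, -0.1, -4.3]
opening: 0.0225
```

View pics/t6.png

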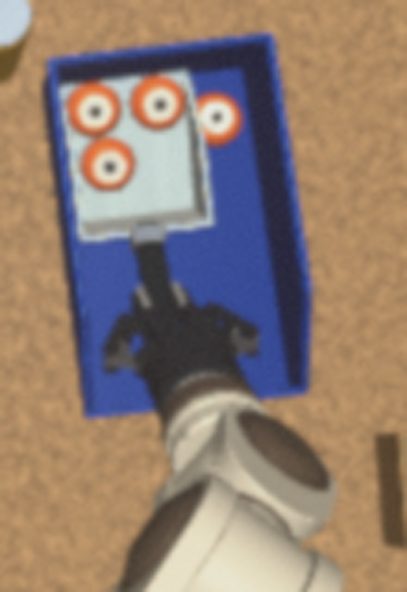

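View pics/s6.png

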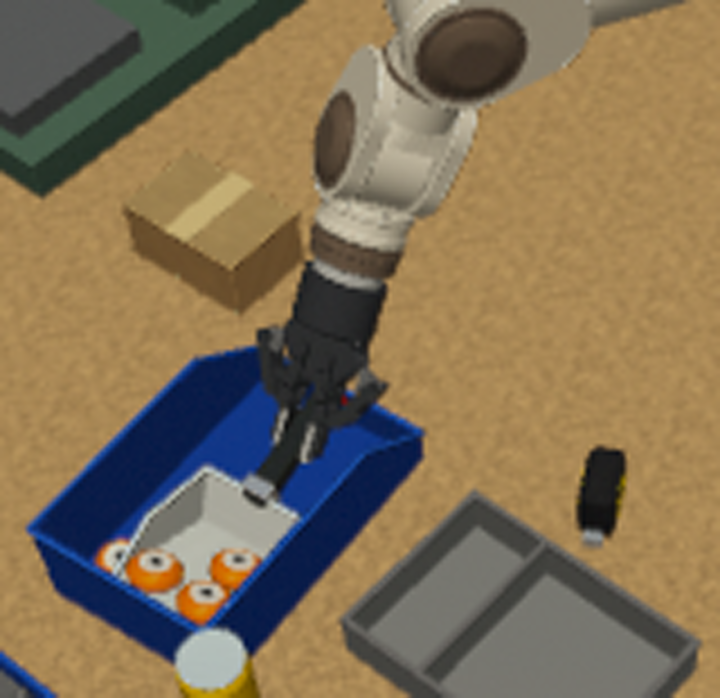

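Run:
```python
from h import *
c=snap("top");P=cloud(c);f=c["frame"].astype(int)
m=np.zeros((384,512),bool);m[152:188,318:350]=1
m&=(abs(f[...,0]-f[...,2])<35)&(f.min(-1)>140)
q=P[m];u=np.array([.9945,.1045]);a=q[:,:2]@u
for lo in np.arange(a.min(),a.max(),.012):
    k=(a>=lo)&(a<lo+.012); print(round(lo,3),k.sum(),np.median(q[k,2]).round(4))
```

```text
0.401 2 1.453
0.413 0 nan
0.425 0 nan
0.437 0 nan
0.449 0 nan
0.461 0 nan
0.473 0 nan
0.485 0 nan
0.497 0 nan
0.509 0 nan
0.521 0 nan
0.533 0 nan
0.545 0 nan
0.557 0 nan
0.569 0 nan
0.581 35 0.0196
0.593 108 0.0209
0.605 79 0.0258
0.617 75 0.0321
0.629 62 0.0361
0.641 89 0.0393
0.653 85 0.044
0.665 52 0.0711
0.677 29 0.0753
0.689 26 0.0578
0.701 24 0.0596
  return _methods._mean(a, axis=axis, dtype=dtype,
  ret = ret.dtype.type(ret / rcount)
```

```bash
python3 -m jog '{"delta_pos":[[-0.04,-0.004,0.04],[-0.04,-0.004,0.04],[-0.04,-0.004,0.04],[-0.04,-0.004,0.04],[0,0,0.2],[0,0,0.3],[0,0,0.3],[0,0,0.3],[0,0,0.3],[0,0,0]],"turn":[[0.028,-0.248,0],[0.028,-0.248,0],[0.028,-0.248,0],[0.028,-0.248,0],[0,0,0],[0,0,0],[0,0,0],[0,0,0],[0,0,0],[0,0,0]],"hand":[-1,-1,-1,-1,-1,-1,-1,-1,-1,-1]}' 120
python3 - <<'E'
from h import *
c=snap("top"); crop(c,300,130,410,290,3.7,"t7"); s=snap("scene"); crop(s,140,60,300,215,4.5,"s7")
E
```

```text
time: 8.7
ee_pos: [0.5369, -0.2686, 0.1514]
tcp_rot: [179.7, -45.1, 6.7]
wrist_force: [0.9, -0.4, -3.8]
opening: 0.0224
```

View pics/t7.png

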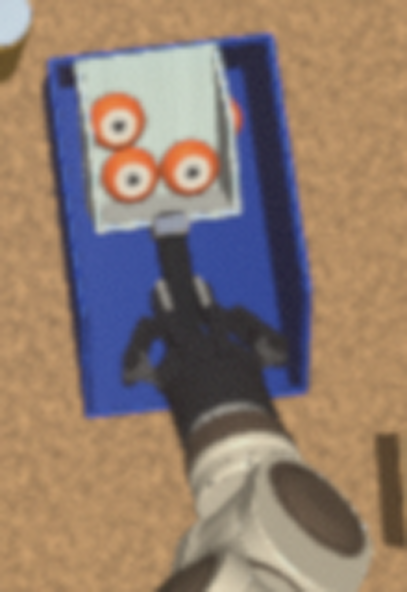

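View pics/s7.png

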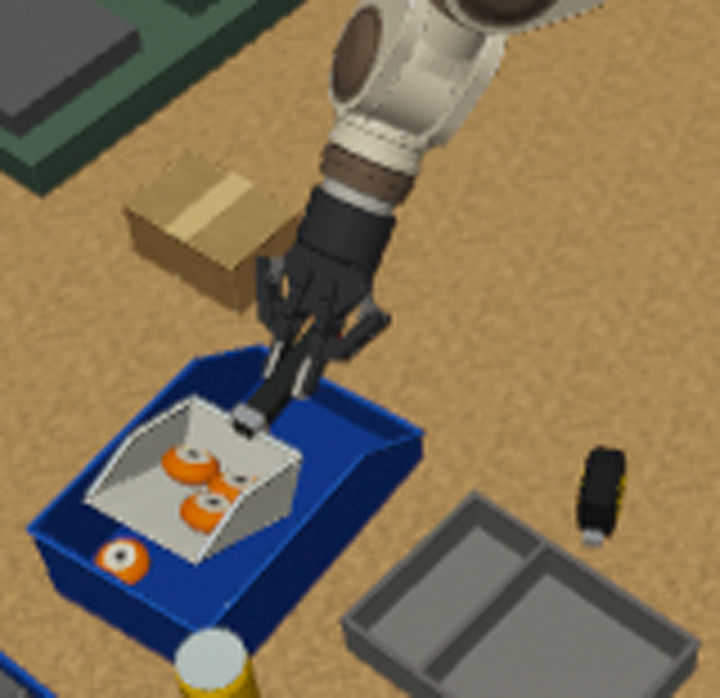

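```bash
python3 -m jog '{"delta_pos":[[0,0,0.3],[0,0,0.4],[-0.1,0,0.4],[-0.3,0,0.3],[-0.4,0,0.2],[-0.4,0.1,0.1],[-0.4,0.2,0],[-0.3,0.3,0],[-0.3,0.4,0],[-0.3,0.5,0]],"turn":[[0,0,0],[0,0,0],[0,0,0],[0,0,0],[0,0,0],[0,0,0],[0,0,0],[0,0,0],[0,0,0],[0,0,0]],"hand":[-1,-1,-1,-1,-1,-1,-1,-1,-1,-1]}' 120
python3 - <<'E'
from h import *
c=snap("top"); crop(c,120,120,400,290,2.8,"t8"); s=snap("scene"); crop(s,140,60,360,250,3.5,"s8")
P=cloud(c); m=np.zeros((384,512),bool);m[240:275,258:285]=1;f=c["frame"];m&=(f.max(-1)<60)&(P[...,2]>.03)
q=P[m];print(len(q),q.min(0),q.max(0))
E
```

```text
time: 9.8
ee_pos: [0.4096, -0.1926, 0.2309]
tcp_rot: [-179.9, -44.9, 6.3]
wrist_force: [0.3, 0.0, -4.5]
opening: 0.0226Traceback (most recent call last):
  File "<stdin>", line 4, in <module>
    return umr_minimum(a, axis, None, out, keepdims, initial, where)
ValueError: zero-size array to reduction operation minimum which has no identity
```

View pics/t8.png

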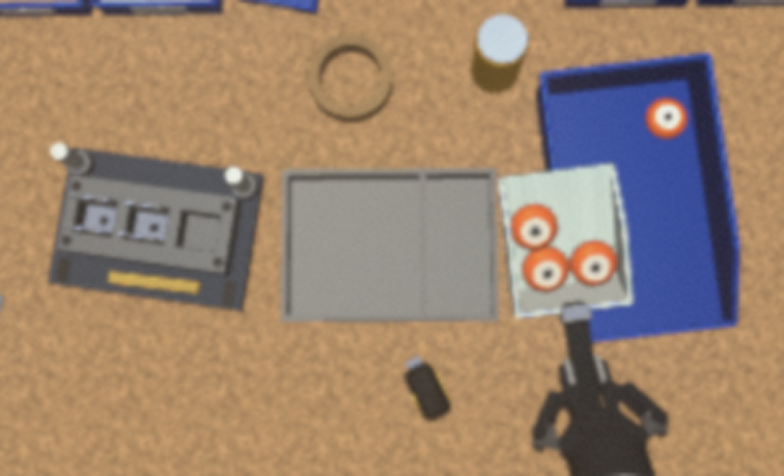

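View pics/s8.png

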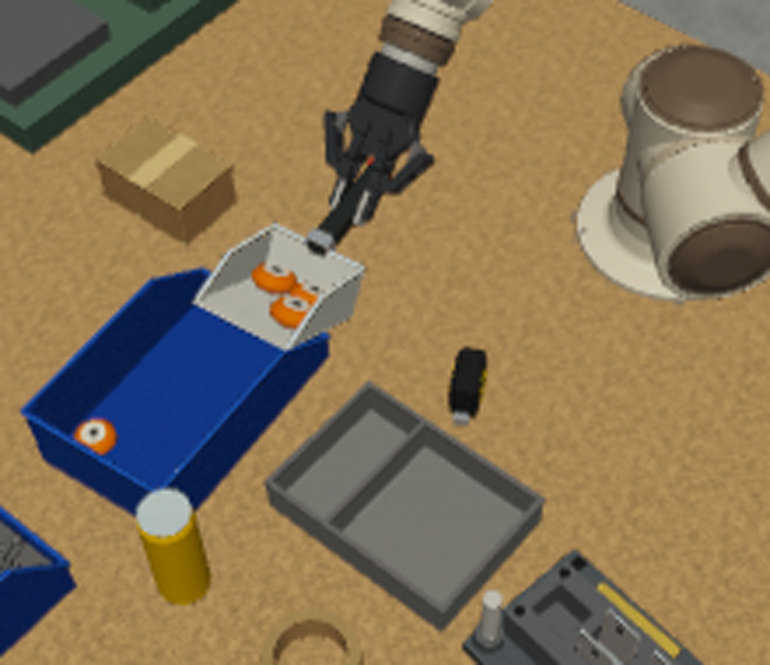

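```bash
python3 -m jog '{"delta_pos":[[-0.12,0.5,0],[-0.12,0.5,0],[-0.12,0.5,0],[-0.12,0.5,0],[-0.12,0.5,0],[-0.12,0.5,0],[-0.12,0.5,0],[-0.12,0.5,0],[0,0.3,0],[0,0.15,0]],"turn":[[0,0,0],[0,0,0],[-0.034,0.311,0],[-0.034,0.311,0],[-0.034,0.311,0],[-0.034,0.311,0],[-0.034,0.311,0],[-0.034,0.311,0],[-0.034,0.311,0],[-0.034,0.311,0]],"hand":[-1,-1,-1,-1,-1,-1,-1,-1,-1,-1]}' 120
python3 - <<'E'
from h import *
c=snap("top"); crop(c,120,120,400,290,2.8,"t9"); s=snap("scene"); crop(s,140,60,360,250,3.5,"s9")
o=bot.get_obs();print(o["q"].round(1))
E
```

```text
time: 10.9
ee_pos: [0.3805, 0.0113, 0.2389]
tcp_rot: [-178.6, -23.6, 6.6]
wrist_force: [-0.1, -0.2, -4.3]
opening: 0.0225
[ -1.9 -42.1 -28.1  81.    4.8 172.1]
```

View pics/t9.png

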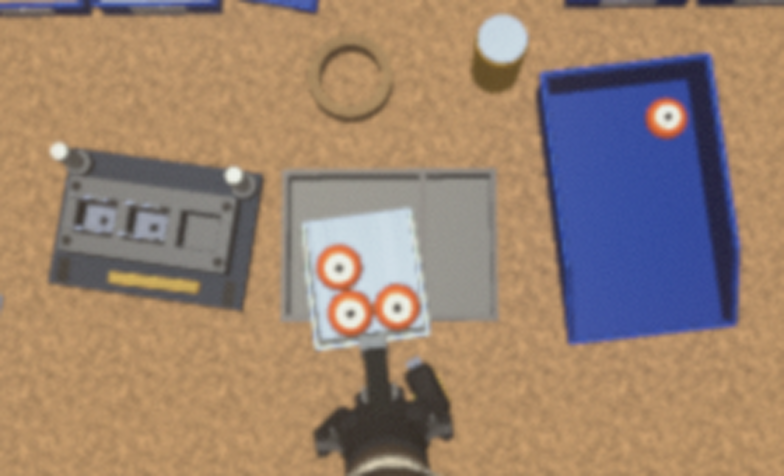

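View pics/s9.png

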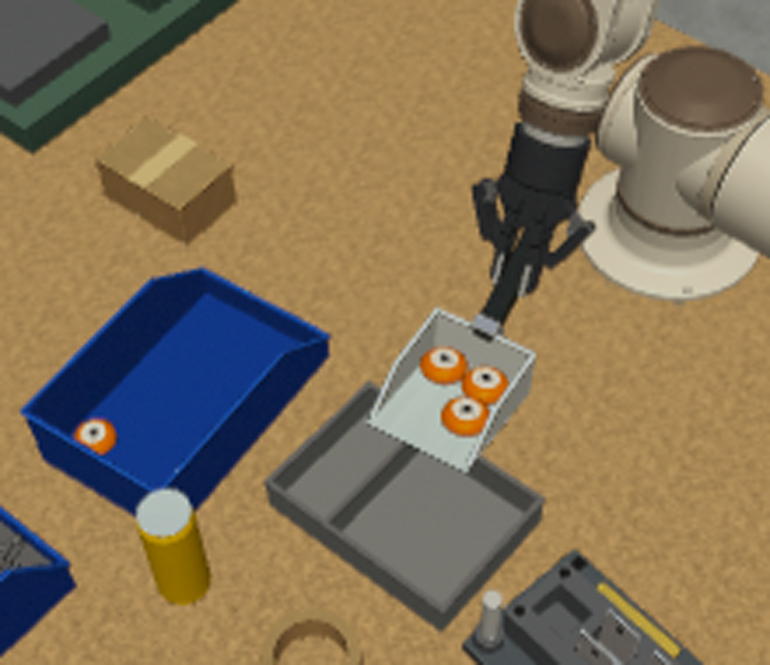

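```bash
python3 -m jog '{"delta_pos":[[0.01,-0.02,0],[0.01,-0.02,0],[0.01,-0.02,-0.2],[0.01,-0.02,-0.25],[0.01,-0.02,-0.25],[0.01,-0.02,-0.25],[0,0,-0.25],[0,0,-0.25],[0,0,-0.09],[0,0,0]],"turn":[[-0.05,0.2,0.2],[-0.05,0.2,0.2],[-0.05,0.2,0.2],[-0.05,0.2,0.2],[-0.05,0.2,0.2],[-0.05,0.2,0],[-0.05,0.2,0],[0,0,0],[0,0,0],[0,0,0]],"hand":[-1,-1,-1,-1,-1,-1,-1,-1,-1,-1]}' 120
python3 - <<'E'
from h import *
c=snap("top"); crop(c,120,120,400,290,2.8,"t10"); s=snap("scene"); crop(s,140,60,360,250,3.5,"s10")
o=bot.get_obs();print(o["q"].round(1))
E
```

```text
time: 12.0
ee_pos: [0.3832, 0.0038, 0.1614]
tcp_rot: [-179.1, -12.1, 14.6]
wrist_force: [0.4, -1.5, -5.0]
opening: 0.0228
[ -2.8 -31.2 -28.2  81.6   4.5 163. ]
```

View pics/t10.png

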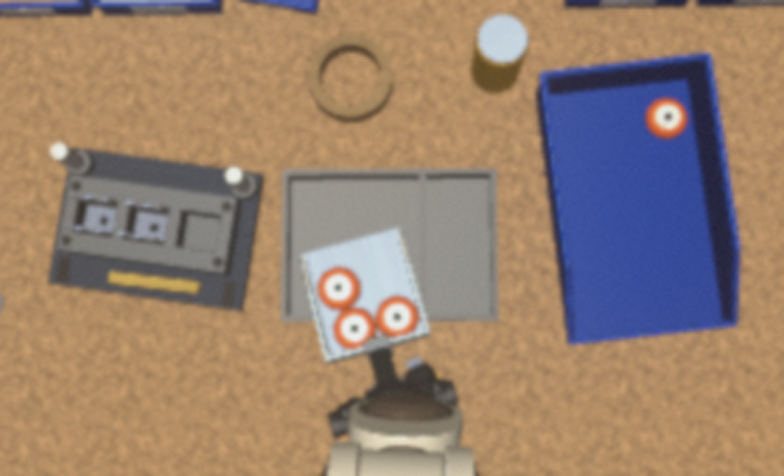

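View pics/s10.png

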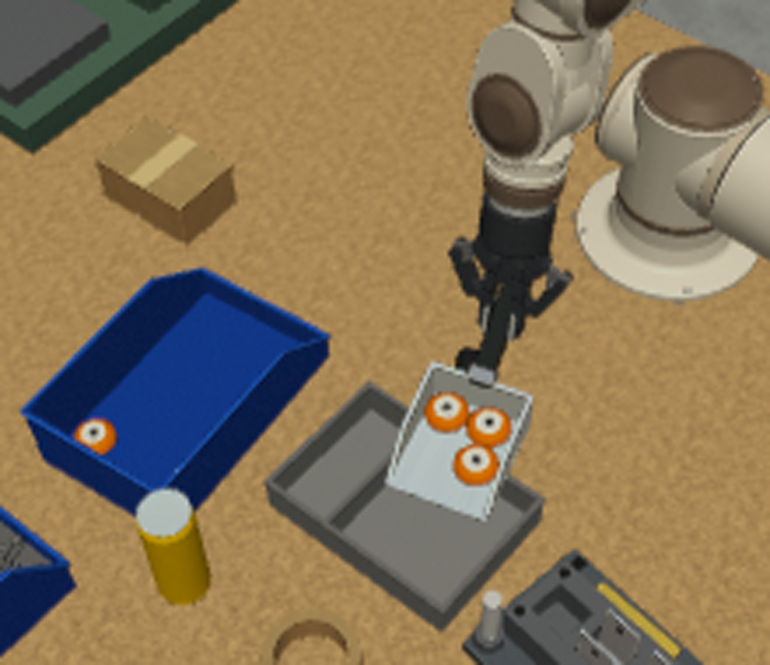

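```bash
python3 -m jog '{"delta_pos":[[0.13,0.033,0.17],[0.13,0.033,0.17],[0.13,0.033,0.17],[0.13,0.033,0.17],[0.13,0.033,0.17],[0.155,0.039,0.11],[0.155,0.039,0.11],[0.155,0.039,0.11],[0.155,0.039,0.11],[0.155,0.039,0.11]],"turn":[[-0.104,0.412,0],[-0.104,0.412,0],[-0.104,0.412,0],[-0.104,0.412,0],[-0.104,0.412,0],[-0.092,0.364,0],[-0.092,0.364,0],[-0.092,0.364,0],[-0.092,0.364,0],[-0.092,0.364,0]],"hand":[-1,-1,-1,-1,-1,-1,-1,-1,-1,-1]}' 120
python3 -m jog '{"delta_pos":[[0.2,0.05,0.08],[0.2,0.05,0.08],[0.2,0.05,0.08],[0.2,0.05,0.08],[0.2,0.05,0.08],[0.2,0.05,0.08],[0,0,0],[0,0,0],[0,0,0],[0,0,0]],"turn":[[-0.1,0.4,0],[-0.1,0.4,0],[-0.1,0.4,0],[-0.1,0.4,0],[-0.1,0.4,0],[-0.1,0.4,0],[0,0,0],[0,0,0],[0,0,0],[0,0,0]],"hand":[-1,-1,-1,-1,-1,-1,-1,-1,-1,-1]}' 120
python3 - <<'E'
from h import *
c=snap("top"); crop(c,120,120,400,290,2.8,"t11"); s=snap("scene"); crop(s,140,60,360,250,3.5,"s11")
o=bot.get_obs();print(o["q"].round(1))
E
```

```text
time: 13.1
ee_pos: [0.456, 0.022, 0.2332]
tcp_rot: [-178.9, 19.8, 14.6]
wrist_force: [-0.6, -0.4, -2.9]
opening: 0.0225
time: 14.1
ee_pos: [0.4957, 0.0334, 0.2285]
tcp_rot: [-178.9, 37.5, 14.7]
wrist_force: [0.5, 0.5, -2.4]
opening: 0.0227
[  6.2  34.9  38.  130.5  -4.1 173.3]
```

View pics/t11.png

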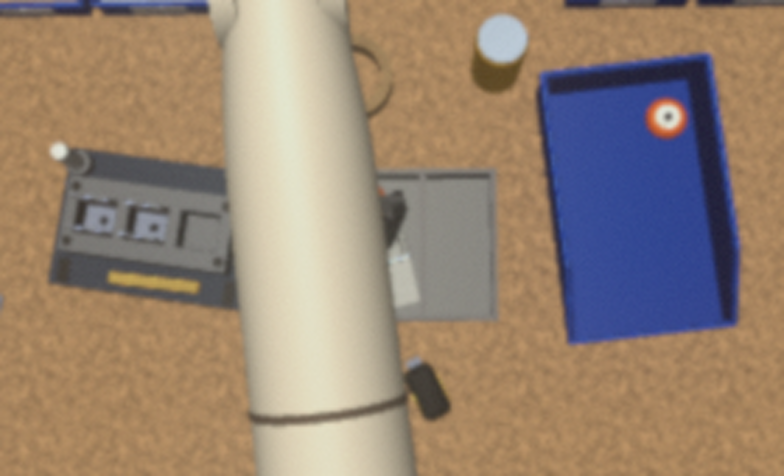

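View pics/s11.png

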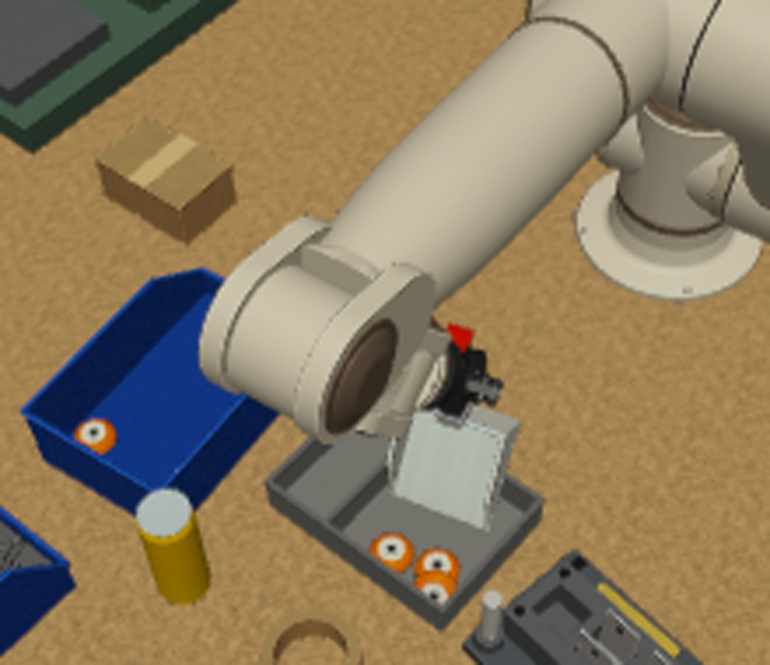

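```bash
python3 -m jog '{"delta_pos":[[0,0,0.3],[0,0,0.3],[-0.24,-0.06,0],[-0.24,-0.06,0],[-0.24,-0.06,0],[-0.24,-0.1,0],[-0.24,-0.2,0],[-0.24,-0.3,0],[-0.24,-0.4,0],[-0.24,-0.4,0]],"turn":[[0.05,-0.2,0],[0.1,-0.4,0],[0.18,-0.72,0],[0.18,-0.72,0],[0.18,-0.72,0],[0.18,-0.72,0],[0.18,-0.72,0],[0.18,-0.72,0],[0.18,-0.72,0],[0.18,-0.72,0]],"hand":[-1,-1,-1,-1,-1,-1,-1,-1,-1,-1]}' 120
python3 - <<'E'
from h import *
c=snap("top"); crop(c,120,120,400,290,2.8,"t12"); s=snap("scene"); crop(s,140,60,360,250,3.5,"s12")
o=bot.get_obs();print(o["q"].round(1)); rel([.4217,-.3378,.2],Rtool(6,15))
E
```

```text
time: 15.2
ee_pos: [0.398, -0.0458, 0.2578]
tcp_rot: [-179.7, -15.3, 14.7]
wrist_force: [-0.5, -0.3, -2.6]
opening: 0.0224
[-11.8 -29.  -16.6  88.6   7.  154.6]
from [ 0.3958 -0.0473  0.2585] to [ 0.4217 -0.3378  0.2   ] | d in rows units(50mm) [ 0.518 -5.81  -1.17 ] turn(8deg) [-0.041  0.039 -1.066]
```

View pics/t12.png

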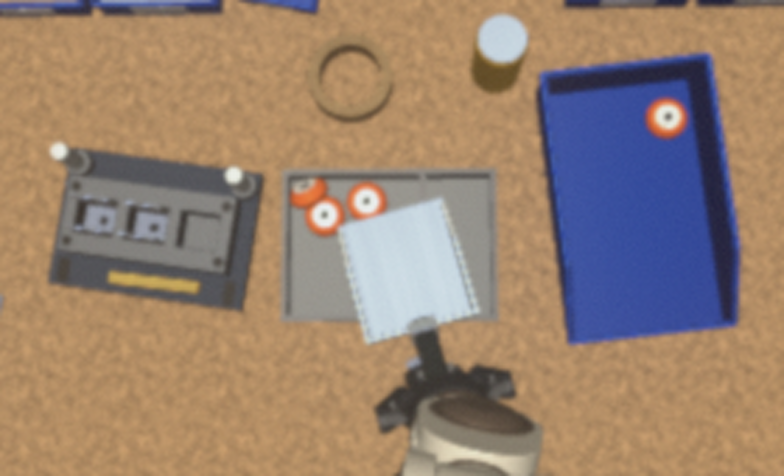

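View pics/s12.png

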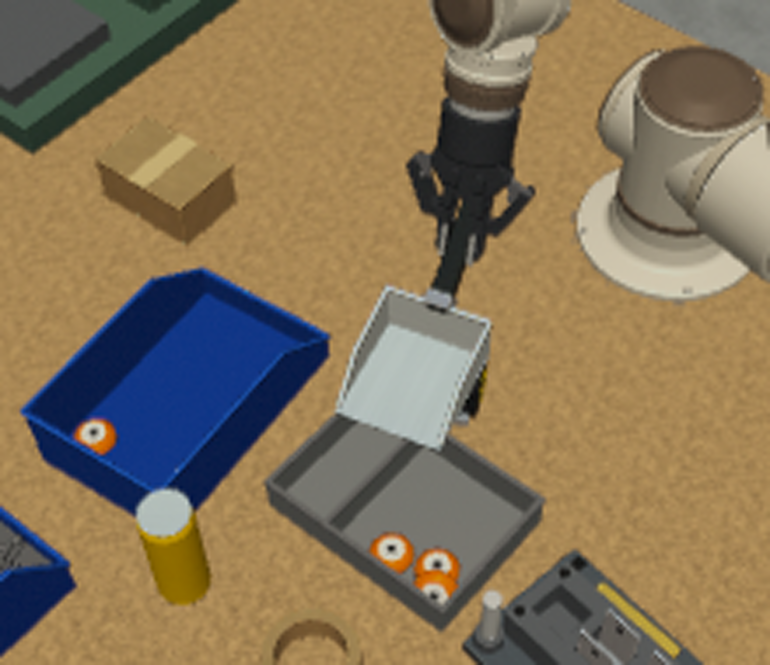

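```bash
python3 -m jog '{"delta_pos":[[0.05,-0.5,0],[0.05,-0.62,0],[0.05,-0.62,0],[0.05,-0.62,0],[0.05,-0.62,0],[0.05,-0.62,-0.1],[0.05,-0.62,-0.2],[0.05,-0.62,-0.2],[0.05,-0.62,-0.2],[0.07,-0.35,-0.2]],"turn":[[-0.004,0.004,-0.107],[-0.004,0.004,-0.107],[-0.004,0.004,-0.107],[-0.004,0.004,-0.107],[-0.004,0.004,-0.107],[-0.004,0.004,-0.107],[-0.004,0.004,-0.107],[-0.004,0.004,-0.107],[-0.004,0.004,-0.107],[-0.004,0.004,-0.107]],"hand":[-1,-1,-1,-1,-1,-1,-1,-1,-1,-1]}' 120
python3 - <<'E'
from h import *
c=snap("top"); crop(c,300,130,410,290,3.7,"t13"); s=snap("scene"); crop(s,140,60,300,215,4.5,"s13")
rel([.4217,-.3378,.0822],Rtool(6,15))
P=cloud(c);f=c["frame"].astype(int)
m=np.zeros((384,512),bool);m[170:225,325:375]=1
m&=(abs(f[...,0]-f[...,2])<45)&(f.min(-1)>130)&(P[...,2]>.06)
q=P[m];u=np.array([.9945,.1045]);a=q[:,:2]@u
for lo in np.arange(.45,.6,.012):
    k=(a>=lo)&(a<lo+.012); print(round(lo,3),k.sum(),np.median(q[k,2]).round(4) if k.sum() else 0)
E
```

```text
time: 16.3
ee_pos: [0.4249, -0.3379, 0.2113]
tcp_rot: [-179.8, -14.5, 6.0]
wrist_force: [-0.4, 0.7, -1.8]
opening: 0.0226
from [ 0.4248 -0.3372  0.2098] to [ 0.4217 -0.3378  0.0822] | d in rows units(50mm) [-0.061 -0.011 -2.552] turn(8deg) [-0.03  -0.078 -0.006]
0.45 88 0.1347
0.462 96 0.1356
0.474 97 0.1355
0.486 102 0.1344
0.498 102 0.1349
0.51 106 0.1347
0.522 107 0.1345
0.534 112 0.1345
0.546 115 0.1338
0.558 92 0.1325
0.57 0 0
0.582 0 0
0.594 0 0
```

View pics/t13.png

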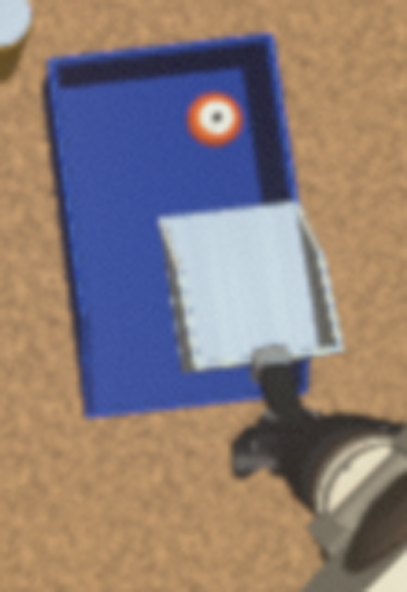

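View pics/s13.png

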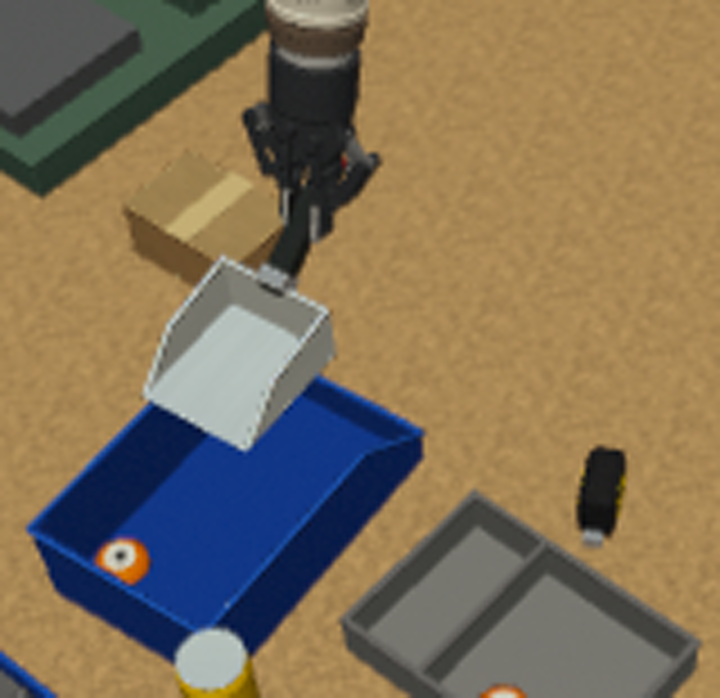

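```bash
python3 -m jog '{"delta_pos":[[-0.07,0.09,-0.2],[0,0,-0.3],[0,0,-0.4],[0,0,-0.4],[0,0,-0.4],[0,0,-0.35],[0,0,-0.25],[0,0,-0.15],[0,0,-0.08],[0,0,0]],"turn":[[-0.015,-0.04,0],[-0.015,-0.04,0],[0,0,0],[0,0,0],[0,0,0],[0,0,0],[0,0,0],[0,0,0],[0,0,0],[0,0,0]],"hand":[-1,-1,-1,-1,-1,-1,-1,-1,-1,-1]}' 120
python3 - <<'E'
from h import *
c=snap("top"); crop(c,300,130,410,290,3.7,"t14"); s=snap("scene"); crop(s,140,60,300,215,4.5,"s14")
E
```

```text
time: 17.4
ee_pos: [0.4218, -0.3315, 0.0847]
tcp_rot: [179.9, -15.1, 6.2]
wrist_force: [-0.6, -0.2, -3.1]
opening: 0.0226
```

View pics/t14.png

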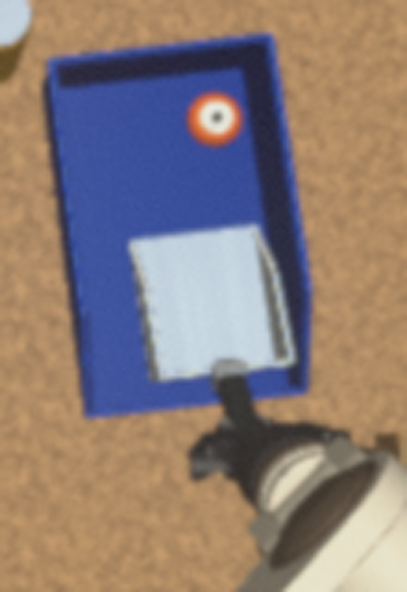

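```bash
python3 -m jog '{"delta_pos":[[0.01,-0.09,-0.05],[0.2,0.021,-0.01],[0.25,0.026,0],[0.25,0.026,0],[0.25,0.026,0],[0.25,0.026,0],[0.25,0.026,0],[0.25,0.026,0],[0.25,0.026,0],[0.25,0.026,0]],"turn":[[0,0,-0.02],[0,0,0],[0,0,0],[0,0,0],[0,0,0],[0,0,0],[0,0,0],[0,0,0],[0,0,0],[0,0,0]],"hand":[-1,-1,-1,-1,-1,-1,-1,-1,-1,-1]}' 120
python3 - <<'E'
from h import *
c=snap("top"); crop(c,300,130,410,290,3.7,"t15"); s=snap("scene"); crop(s,140,60,300,215,4.5,"s15")
E
```

```text
time: 18.5
ee_pos: [0.5337, -0.3245, 0.0823]
tcp_rot: [179.9, -15.2, 6.1]
wrist_force: [-4.2, -0.7, 7.6]
opening: 0.0228
```

View pics/t15.png

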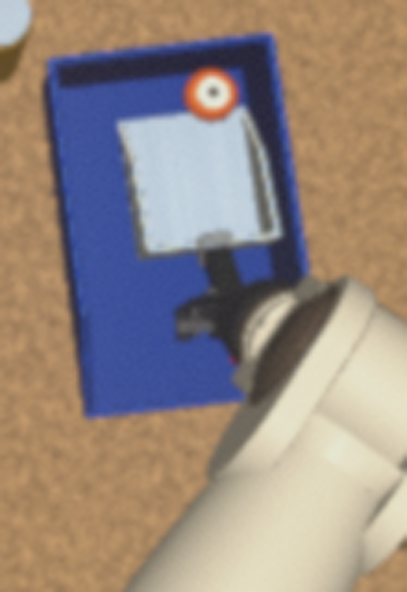

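View pics/s15.png

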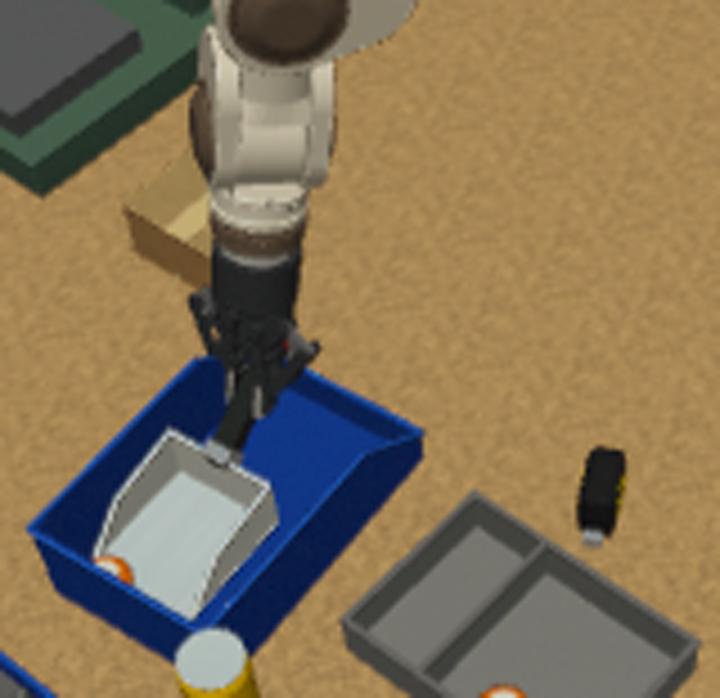

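```bash
python3 -m jog '{"delta_pos":[[0.1,0.01,0],[0.1,0.01,0],[0.1,0.01,0],[0.1,0.01,0],[0.08,0.008,0],[0.07,0.007,0],[0.06,0.006,0],[0.05,0.005,0],[0,0,0],[0,0,0]],"turn":[[0,0,0],[0,0,0],[0,0,0],[0,0,0],[0,0,0],[0,0,0],[0,0,0],[0,0,0],[0,0,0],[0,0,0]],"hand":[-1,-1,-1,-1,-1,-1,-1,-1,-1,-1]}' 120
python3 - <<'E'
from h import *
c=snap("top"); crop(c,300,130,410,290,3.7,"t16")
E
```

```text
time: 19.6
ee_pos: [0.5655, -0.3215, 0.0823]
tcp_rot: [179.9, -15.2, 6.0]
wrist_force: [-4.2, -0.6, 6.8]
opening: 0.0223
```

View pics/t16.png

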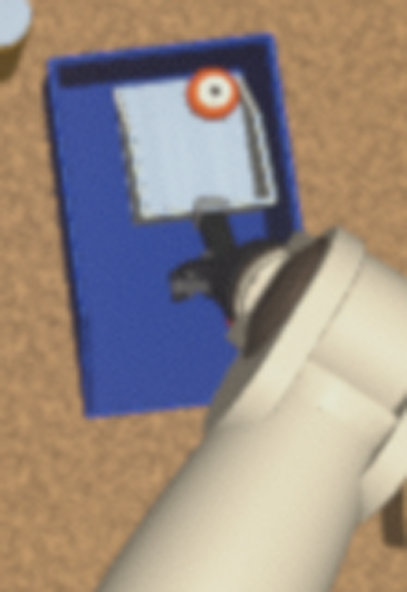

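Wheel is on the pan (crop 213,92), lip at the back wall. Tilt back 30° and lift as before.

```bash
python3 -m jog '{"delta_pos":[[-0.08,-0.008,0],[-0.05,-0.005,-0.03],[-0.04,-0.004,-0.03],[-0.04,-0.004,-0.03],[-0.04,-0.004,-0.03],[-0.03,-0.003,-0.03],[-0.03,-0.003,-0.03],[-0.03,-0.003,-0.03],[-0.03,-0.003,-0.03],[0,0,0]],"turn":[[0,0,0],[0.036,-0.342,0],[0.036,-0.342,0],[0.036,-0.342,0],[0.036,-0.342,0],[0.036,-0.342,0],[0.036,-0.342,0],[0.036,-0.342,0],[0.036,-0.342,0],[0,0,0]],"hand":[-1,-1,-1,-1,-1,-1,-1,-1,-1,-1]}' 120
python3 -m jog '{"delta_pos":[[-0.04,-0.004,0.04],[-0.04,-0.004,0.04],[-0.04,-0.004,0.04],[-0.04,-0.004,0.04],[0,0,0.2],[0,0,0.3],[0,0,0.3],[0,0,0.3],[0,0,0.3],[0,0,0]],"turn":[[0.026,-0.248,0],[0.026,-0.248,0],[0.026,-0.248,0],[0.026,-0.248,0],[0,0,0],[0,0,0],[0,0,0],[0,0,0],[0,0,0],[0,0,0]],"hand":[-1,-1,-1,-1,-1,-1,-1,-1,-1,-1]}' 120
python3 - <<'E'
from h import *
c=snap("top"); crop(c,300,130,410,290,3.7,"t17")
E
```

```text
time: 20.65
ee_pos: [0.5447, -0.3222, 0.0666]
tcp_rot: [-179.9, -37.0, 5.8]
wrist_force: [-0.4, 0.2, -3.6]
opening: 0.0224
time: 21.65
ee_pos: [0.5399, -0.3248, 0.1512]
tcp_rot: [179.6, -45.2, 6.3]
wrist_force: [0.5, -0.5, -2.8]
opening: 0.0223
```

View pics/t17.png

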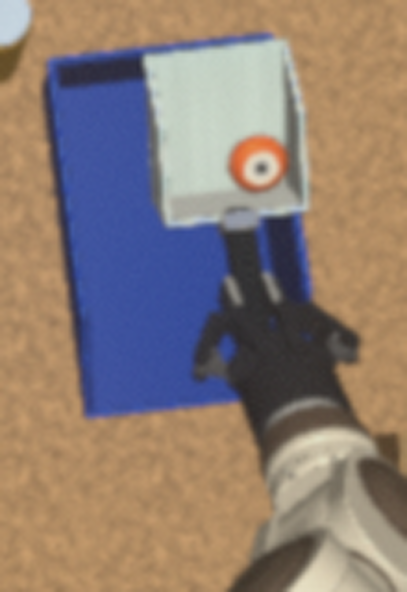

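```bash
python3 -m jog '{"delta_pos":[[0,0,0.3],[0,0,0.4],[-0.1,0,0.4],[-0.3,0,0.3],[-0.4,0,0.2],[-0.4,0.2,0.1],[-0.4,0.4,0],[-0.3,0.5,0],[-0.3,0.6,0],[-0.3,0.6,0]],"turn":[[0,0,0],[0,0,0],[0,0,0],[0,0,0],[0,0,0],[0,0,0],[0,0,0],[0,0,0],[0,0,0],[0,0,0]],"hand":[-1,-1,-1,-1,-1,-1,-1,-1,-1,-1]}' 120
python3 - <<'E'
from h import *
rel([.365,.003,.235],Rtool(14,24)); c=snap("top"); crop(c,120,120,400,290,2.8,"t18")
P=cloud(c);f=c["frame"].astype(int);m=np.zeros((384,512),bool);m[170:240,215:300]=1;m&=(f[...,0]>150)&(f[...,0]>f[...,2]+60)&(P[...,2]>.01)
n,l,s,ce=cv2.connectedComponentsWithStats(m.astype(np.uint8))
for i in range(1,n):
    if s[i,4]>15: print(ce[i],s[i],ray(c,ce[i],.026)[0].round(3),P[l==i][:,2].max())
E
```

```text
time: 22.7
ee_pos: [0.4128, -0.2081, 0.2313]
tcp_rot: [-180.0, -45.0, 5.9]
wrist_force: [0.4, 0.7, -2.0]
opening: 0.0224
from [ 0.4128 -0.2081  0.2313] to [0.365 0.003 0.235] | d in rows units(50mm) [-0.956  4.222  0.075] turn(8deg) [-0.455  2.588  0.999]
[233.29508197 193.66120219] [224 184  19  20 183] [0.6   0.091 0.026] 1.452969523230387
[250.48623853 192.11926606] [244 185  14  15 109] [0.605 0.033 0.026] 1.452969523230387
```

View pics/t18.png

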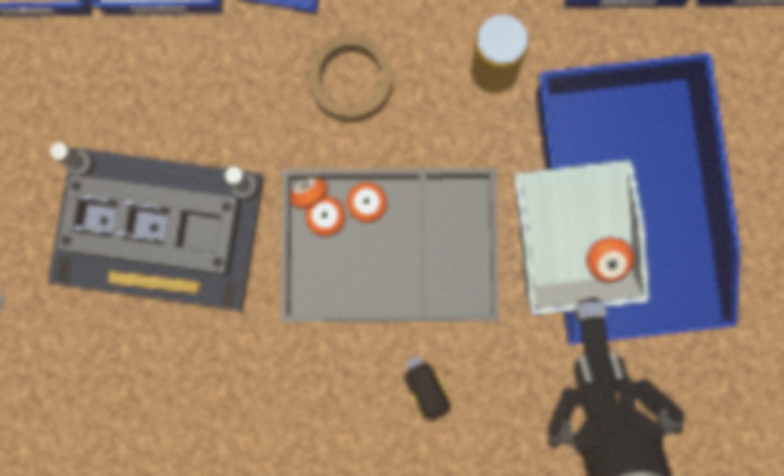

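```bash
python3 -m jog '{"delta_pos":[[-0.1,0.42,0.01],[-0.1,0.42,0.01],[-0.1,0.42,0.01],[-0.1,0.42,0.01],[-0.1,0.42,0.01],[-0.1,0.42,0.01],[-0.1,0.42,0],[-0.1,0.42,0],[-0.1,0.42,0],[-0.1,0.42,0]],"turn":[[-0.045,0.26,0.1],[-0.045,0.26,0.1],[-0.045,0.26,0.1],[-0.045,0.26,0.1],[-0.045,0.26,0.1],[-0.045,0.26,0.1],[-0.045,0.26,0.1],[-0.045,0.26,0.1],[-0.045,0.26,0.1],[-0.045,0.26,0.1]],"hand":[-1,-1,-1,-1,-1,-1,-1,-1,-1,-1]}' 120
python3 - <<'E'
from h import *
rel([.362,.003,.155],Rtool(14,12));print(bot.get_obs()["q"].round(1))
E
```

```text
time: 23.75
ee_pos: [0.3631, 0.0018, 0.2351]
tcp_rot: [180.0, -23.9, 14.1]
wrist_force: [0.3, -0.5, -3.0]
opening: 0.0226
from [0.3631 0.0018 0.2351] to [0.362 0.003 0.155] | d in rows units(50mm) [-0.023  0.023 -1.603] turn(8deg) [-0.359  1.441 -0.014]
[ -6.  -44.5 -29.5  82.4   8.  161.5]
```

```bash
python3 -m jog '{"delta_pos":[[0,0,-0.2],[0,0,-0.2],[0,0,-0.2],[0,0,-0.2],[0,0,-0.2],[0,0,-0.2],[0,0,-0.2],[0,0,-0.2],[0,0,0],[0,0,0]],"turn":[[-0.045,0.18,0],[-0.045,0.18,0],[-0.045,0.18,0],[-0.045,0.18,0],[-0.045,0.18,0],[-0.045,0.18,0],[-0.045,0.18,0],[-0.045,0.18,0],[0,0,0],[0,0,0]],"hand":[-1,-1,-1,-1,-1,-1,-1,-1,-1,-1]}' 120
python3 - <<'E'
from h import *
print(bot.get_obs()["q"].round(1));c=snap("top"); crop(c,120,120,400,290,2.8,"t19");s=snap("scene"); crop(s,140,60,360,250,3.5,"s19")
E
```

```text
time: 24.75
ee_pos: [0.3638, 0.0011, 0.1554]
tcp_rot: [-180.0, -12.1, 14.1]
wrist_force: [-0.3, 0.1, -2.7]
opening: 0.0221
[ -2.5 -34.6 -30.9  82.1   3.5 163.7]
```

View pics/t19.png

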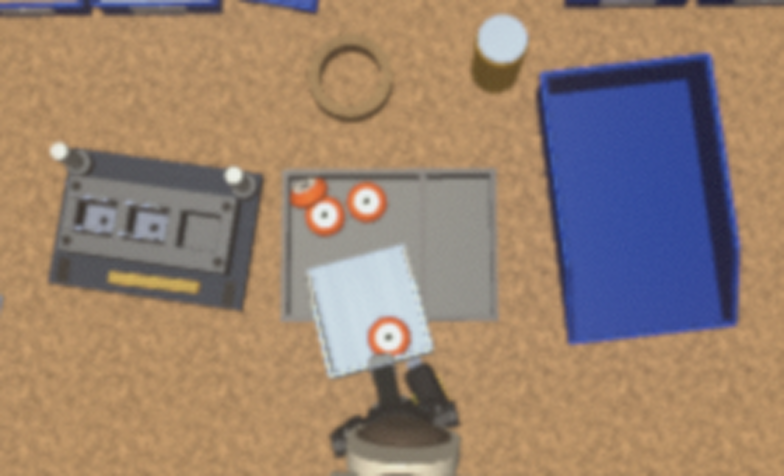

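View pics/s19.png

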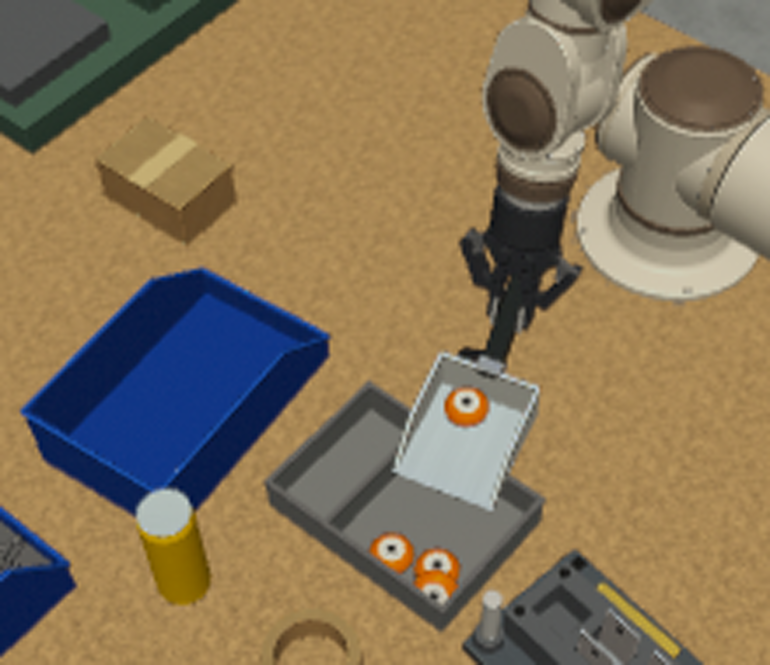

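```bash
python3 -m jog '{"delta_pos":[[0.13,0.033,0.17],[0.13,0.033,0.17],[0.13,0.033,0.17],[0.13,0.033,0.17],[0.13,0.033,0.17],[0.1,0.025,0.08],[0.1,0.025,0.08],[0.1,0.025,0.08],[0.1,0.025,0.08],[0.1,0.025,0.08]],"turn":[[-0.104,0.412,0],[-0.104,0.412,0],[-0.104,0.412,0],[-0.104,0.412,0],[-0.104,0.412,0],[-0.062,0.243,0],[-0.062,0.243,0],[-0.062,0.243,0],[-0.062,0.243,0],[-0.062,0.243,0]],"hand":[-1,-1,-1,-1,-1,-1,-1,-1,-1,-1]}' 120
python3 -m jog '{"delta_pos":[[0.15,0.037,0.09],[0.15,0.037,0.09],[0.15,0.037,0.09],[0.15,0.037,0.09],[0.15,0.037,0.09],[0,0,0],[0,0,0],[0,0,0],[0,0,0],[0,0,0]],"turn":[[-0.092,0.364,0],[-0.092,0.364,0],[-0.092,0.364,0],[-0.092,0.364,0],[-0.092,0.364,0],[0,0,0],[0,0,0],[0,0,0],[0,0,0],[0,0,0]],"hand":[-1,-1,-1,-1,-1,-1,-1,-1,-1,-1]}' 120
python3 - <<'E'
from h import *
print(bot.get_obs()["q"].round(1));s=snap("scene"); crop(s,140,60,360,250,3.5,"s20")
E
```

```text
time: 25.85
ee_pos: [0.422, 0.0156, 0.2188]
tcp_rot: [179.9, 14.8, 14.0]
wrist_force: [-0.4, -0.5, -3.5]
opening: 0.0223
time: 26.85
ee_pos: [0.4584, 0.0246, 0.2413]
tcp_rot: [179.9, 29.8, 14.0]
wrist_force: [-0.7, -0.3, -1.8]
opening: 0.0222
[  5.7  21.4  24.4 122.5  -4.2 172.8]
```

View pics/s20.png

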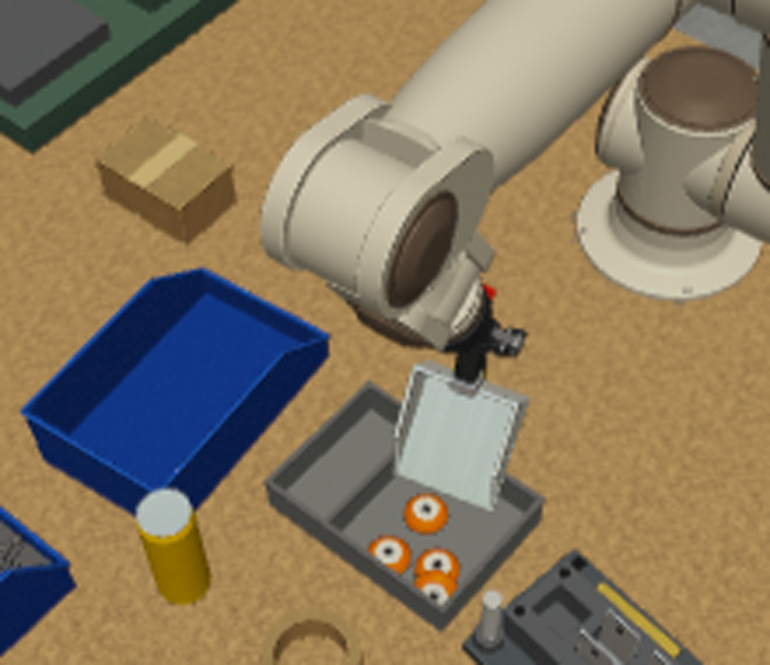

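```bash
python3 -m jog '{"delta_pos":[[0,0,0.2],[0,0,0.2],[-0.13,-0.06,0],[-0.13,-0.06,0],[-0.13,-0.06,0],[-0.13,-0.1,0],[-0.13,-0.2,0],[-0.13,-0.3,0],[-0.13,-0.4,0],[-0.13,-0.4,0]],"turn":[[0.05,-0.2,0],[0.1,-0.4,0],[0.157,-0.625,0],[0.157,-0.625,0],[0.157,-0.625,0],[0.157,-0.625,0],[0.157,-0.625,0],[0.157,-0.625,0],[0.157,-0.625,0],[0.157,-0.625,0]],"hand":[-1,-1,-1,-1,-1,-1,-1,-1,-1,-1]}' 120
python3 - <<'E'
from h import *
print(bot.get_obs()["q"].round(1)); rel([.4285,-.306,.205],Rtool(6,15))
E
```

```text
time: 27.9
ee_pos: [0.4059, -0.0546, 0.2619]
tcp_rot: [179.8, -16.7, 14.2]
wrist_force: [-0.0, -0.2, -2.3]
opening: 0.0226
[-12.7 -28.7 -16.4  87.3   7.2 154.1]
from [ 0.4059 -0.0546  0.2619] to [ 0.4285 -0.306   0.205 ] | d in rows units(50mm) [ 0.452 -5.029 -1.139] turn(8deg) [-0.011  0.208 -1.013]
```

```bash
python3 -m jog '{"delta_pos":[[0.05,-0.5,0],[0.05,-0.56,0],[0.05,-0.56,0],[0.05,-0.56,0],[0.05,-0.56,-0.1],[0.05,-0.56,-0.2],[0.05,-0.56,-0.2],[0.05,-0.56,-0.2],[0.05,-0.45,-0.2],[0,-0.15,-0.2]],"turn":[[0,0.02,-0.1],[0,0.02,-0.1],[0,0.02,-0.1],[0,0.02,-0.1],[0,0.02,-0.1],[0,0.02,-0.1],[0,0.02,-0.1],[0,0.02,-0.1],[0,0.02,-0.1],[0,0.02,-0.1]],"hand":[-1,-1,-1,-1,-1,-1,-1,-1,-1,-1]}' 120
python3 - <<'E'
from h import *
rel([.4285,-.306,.083],Rtool(6,15)); c=snap("top"); crop(c,120,120,400,290,2.8,"t21")
E
```

```text
time: 28.9
ee_pos: [0.4288, -0.3068, 0.2056]
tcp_rot: [-179.8, -14.7, 5.9]
wrist_force: [-0.2, -0.3, -2.6]
opening: 0.0225
from [ 0.4288 -0.3068  0.2056] to [ 0.4285 -0.306   0.083 ] | d in rows units(50mm) [-0.005  0.017 -2.453] turn(8deg) [-0.016 -0.035  0.013]
```

View pics/t21.png

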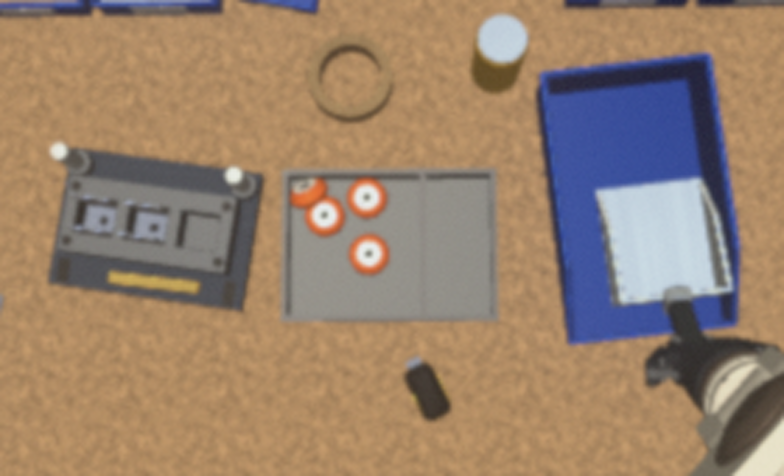

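Lower to the floor, then open.

```bash
python3 -m jog '{"delta_pos":[[0,0,-0.3],[0,0,-0.4],[0,0,-0.4],[0,0,-0.4],[0,0,-0.35],[0,0,-0.25],[0,0,-0.15],[0,0,-0.1],[0,0,-0.08],[0,0,0]],"turn":[[-0.016,-0.035,0],[0,0,0],[0,0,0],[0,0,0],[0,0,0],[0,0,0],[0,0,0],[0,0,0],[0,0,0],[0,0,0]],"hand":[-1,-1,-1,-1,-1,-1,-1,-1,-1,-1]}' 120
python3 -m jog '{"delta_pos":[[0,0,-0.01],[0,0,0],[0,0,0],[0,0,0],[0,0,0],[0,0,0],[0,0,0],[0,0,0],[0,0,0],[0,0,0]],"turn":[[0,0,0],[0,0,0],[0,0,0],[0,0,0],[0,0,0],[0,0,0],[0,0,0],[0,0,0],[0,0,0],[0,0,0]],"hand":[-1,-1,-0.3,0,0.2,0.3,0.5,0.8,1,1]}' 60
python3 - <<'E'
from h import *
c=snap("top"); crop(c,120,120,400,290,2.8,"t22"); s=snap("scene"); crop(s,140,60,300,215,4.5,"s22")
E
```

```text
time: 29.95
ee_pos: [0.4292, -0.3052, 0.0841]
tcp_rot: [-179.9, -15.0, 6.0]
wrist_force: [-0.4, 0.5, -3.0]
opening: 0.0226
time: 30.95
ee_pos: [0.4292, -0.3053, 0.0836]
tcp_rot: [-179.9, -15.0, 6.0]
wrist_force: [-0.5, 0.1, 0.7]
opening: 0.0858
```

View pics/s22.png

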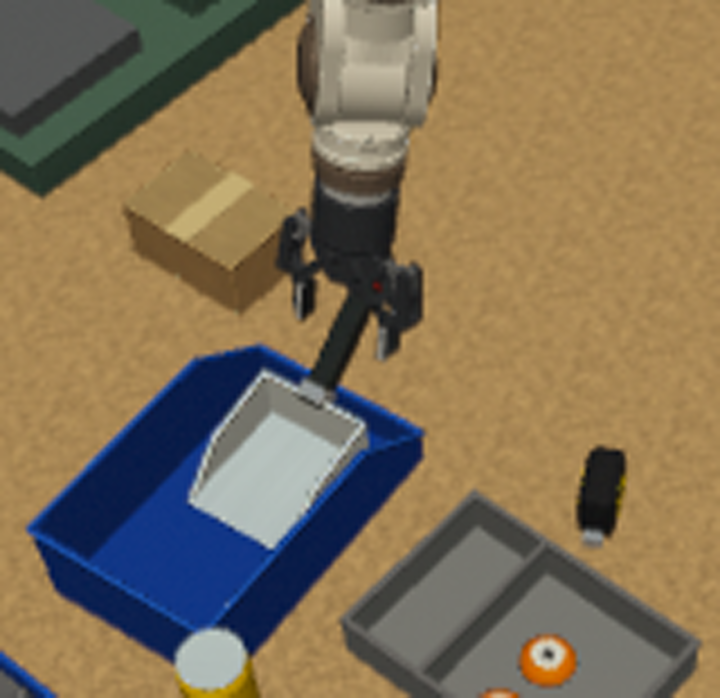

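```bash
python3 -m jog '{"delta_pos":[[-0.08,0,0.3],[-0.11,-0.01,0.4],[-0.11,-0.01,0.4],[-0.1,-0.01,0.4],[0,0,0.5],[0,0,0.5],[0,0.2,0.5],[0,0.6,0.3],[0,0.8,0],[0,0.8,0]],"turn":[[0,0,0],[0,0,0],[0,0,0],[0,0,0],[0,0,0],[0,0,0],[0,0,0.3],[0,0,0.8],[0,0,0.8],[0,0,0.8]],"hand":[1,1,1,1,1,1,1,1,1,1]}' 60
python3 - <<'E'
from h import *
rel([.576,.290,.2],Rtool(81.4,0));c=snap("top"); crop(c,120,120,400,290,2.8,"t23")
E
```

```text
time: 32.05
ee_pos: [0.4092, -0.1859, 0.2491]
tcp_rot: [-180.0, -15.0, 27.8]
wrist_force: [0.9, -0.1, -0.1]
opening: 0.0855
from [ 0.4092 -0.1859  0.2491] to [0.576 0.29  0.2  ] | d in rows units(50mm) [ 3.337  9.518 -0.982] turn(8deg) [-1.589  1.127  6.658]
```

View pics/t23.png

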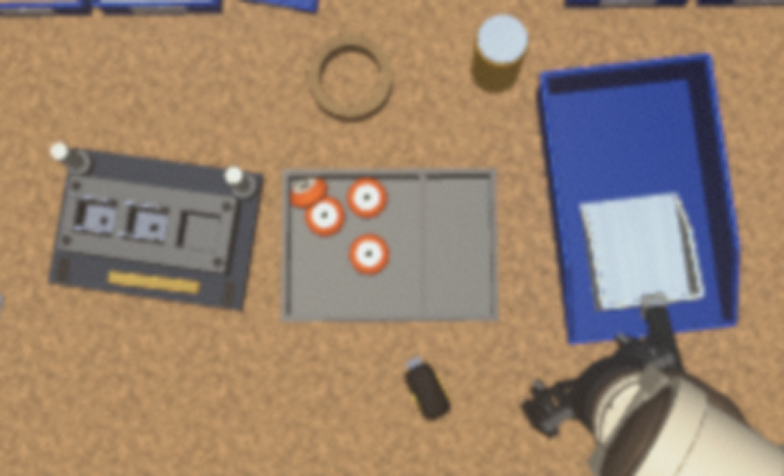

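```bash
python3 -m jog '{"delta_pos":[[0.2,0.58,0],[0.2,0.58,0],[0.2,0.58,0],[0.2,0.58,0],[0.2,0.58,0],[0.2,0.58,0],[0.2,0.58,0],[0.2,0.58,0],[0.2,0.58,0],[0.2,0.58,0]],"turn":[[-0.1,0.07,0.416],[-0.1,0.07,0.416],[-0.1,0.07,0.416],[-0.1,0.07,0.416],[-0.1,0.07,0.416],[-0.1,0.07,0.416],[-0.1,0.07,0.416],[-0.1,0.07,0.416],[-0.1,0.07,0.416],[-0.1,0.07,0.416]],"hand":[1,1,1,1,1,1,1,1,1,1]}' 60
python3 - <<'E'
from h import *
rel([.576,.290,.19],Rtool(81.4,0))
E
```

```text
time: 33.1
ee_pos: [0.5095, 0.1046, 0.2486]
tcp_rot: [178.3, -5.5, 61.4]
wrist_force: [1.0, -0.7, 0.9]
opening: 0.0851
from [0.5095 0.1046 0.2486] to [0.576 0.29  0.19 ] | d in rows units(50mm) [ 1.33   3.709 -1.172] turn(8deg) [-0.585  0.428  2.504]
```

```bash
python3 -m jog '{"delta_pos":[[0.19,0.53,0],[0.19,0.53,0],[0.19,0.53,0],[0.19,0.53,0],[0.19,0.53,-0.2],[0.19,0.53,-0.3],[0.19,0.53,-0.3],[0,0,-0.3],[0,0,0],[0,0,0]],"turn":[[-0.084,0.061,0.358],[-0.084,0.061,0.358],[-0.084,0.061,0.358],[-0.084,0.061,0.358],[-0.084,0.061,0.358],[-0.084,0.061,0.358],[-0.084,0.061,0.358],[0,0,0],[0,0,0],[0,0,0]],"hand":[1,1,1,1,1,1,1,1,1,1]}' 60
python3 - <<'E'
from h import *
rel([.576,.290,.072],Rtool(81.4,0)); c=snap("top"); crop(c,120,120,400,290,2.8,"t24");s=snap("scene"); crop(s,220,150,370,300,4,"s24")
E
```

```text
time: 34.1
ee_pos: [0.5756, 0.2885, 0.1937]
tcp_rot: [-180.0, 0.0, 81.3]
wrist_force: [0.2, 0.0, 0.5]
opening: 0.0854
from [0.5756 0.2885 0.1937] to [0.576 0.29  0.072] | d in rows units(50mm) [ 0.008  0.031 -2.435] turn(8deg) [ 0.002 -0.001  0.018]
```

View pics/t24.png

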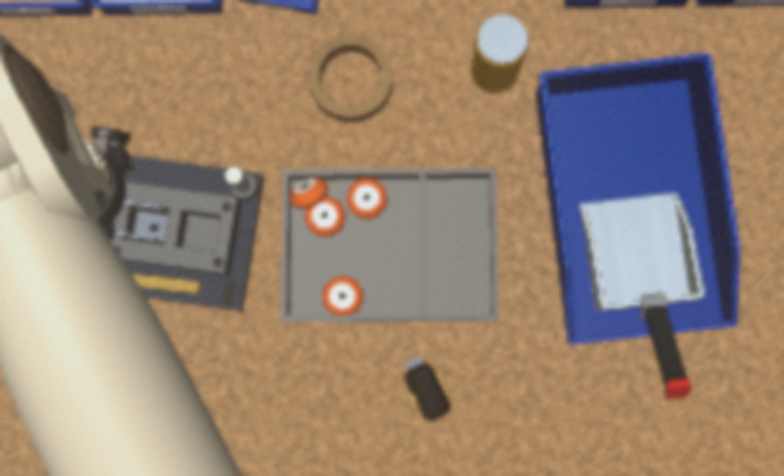

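View pics/s24.png

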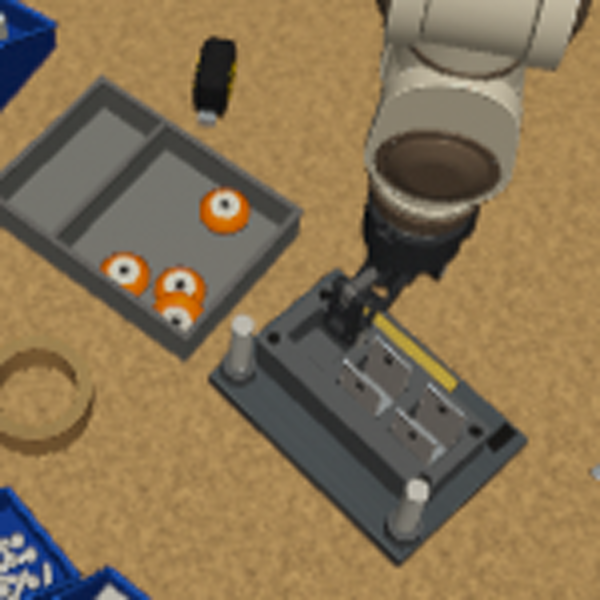

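```bash
python3 -m jog '{"delta_pos":[[0.008,0.03,-0.3],[0,0,-0.4],[0,0,-0.4],[0,0,-0.4],[0,0,-0.4],[0,0,-0.3],[0,0,-0.2],[0,0,0],[0,0,0],[0,0,0]],"turn":[[0,0,0],[0,0,0],[0,0,0],[0,0,0],[0,0,0],[0,0,0],[0,0,0],[0,0,0],[0,0,0],[0,0,0]],"hand":[1,1,1,1,1,1,1,1,0.5,0.2]}' 30
python3 - <<'E'
from h import *
rel([.576,.290,.072],Rtool(81.4,0));s=snap("scene"); crop(s,220,150,370,300,4,"s25")
E
```

```text
time: 35.2
ee_pos: [0.5767, 0.2905, 0.0748]
tcp_rot: [179.9, -0.1, 81.3]
wrist_force: [-0.0, -0.3, 0.8]
opening: 0.0587
from [0.5767 0.2905 0.0748] to [0.576 0.29  0.072] | d in rows units(50mm) [-0.013 -0.01  -0.056] turn(8deg) [-0.006  0.013  0.016]
```

View pics/s25.png

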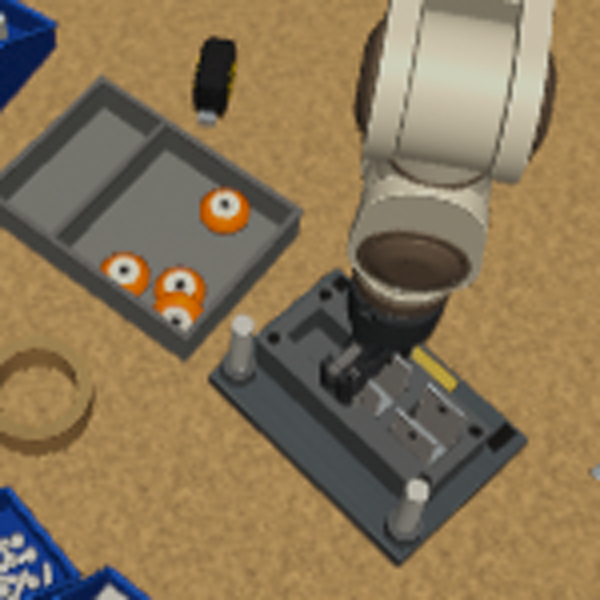

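Looks aligned. Close gently, then lift.

```bash
python3 -m jog '{"delta_pos":[[0,0,0],[0,0,0],[0,0,0],[0,0,0],[0,0,0],[0,0,0],[0,0,0],[0,0,0],[0,0,0],[0,0,0]],"turn":[[0,0,0],[0,0,0],[0,0,0],[0,0,0],[0,0,0],[0,0,0],[0,0,0],[0,0,0],[0,0,0],[0,0,0]],"hand":[0.05,-0.05,-0.15,-0.3,-0.5,-0.5,-0.5,-0.5,-0.5,-0.5]}' 40
python3 -m jog '{"delta_pos":[[0,0,0.05],[0,0,0.1],[0,0,0.2],[0,0,0.3],[0,0,0.4],[0,0,0.4],[0,0,0.4],[0,0,0.2],[0,0,0],[0,0,0]],"turn":[[0,0,0],[0,0,0],[0,0,0],[0,0,0],[0,0,0],[0,0,0],[0,0,0],[0,0,0],[0,0,0],[0,0,0]],"hand":[-0.5,-0.5,-0.5,-0.5,-0.5,-0.5,-0.5,-0.5,-0.5,-0.5]}' 40
python3 - <<'E'
from h import *
s=snap("scene"); crop(s,220,130,370,280,4,"s26")
# tray narrow bay centre
t=np.radians(-.5);R=np.array([[np.cos(t),-np.sin(t)],[np.sin(t),np.cos(t)]])
for x in(-.04,.04): print((np.array([.5528,.0059])+R@[x,-.081]).round(4))
rel([.592,-.075,.17],Rtool(89.5,0))
E
```

```text
time: 36.25
ee_pos: [0.5761, 0.2904, 0.0741]
tcp_rot: [180.0, -0.0, 81.3]
wrist_force: [-2.9, 0.7, 4.3]
opening: 0.0394
time: 37.25
ee_pos: [0.5761, 0.2902, 0.1757]
tcp_rot: [180.0, 0.0, 81.3]
wrist_force: [-0.2, -0.3, -2.2]
opening: 0.0394
[ 0.5121 -0.0747]
[ 0.5921 -0.0754]
from [0.5759 0.2901 0.1751] to [ 0.592 -0.075  0.17 ] | d in rows units(50mm) [ 0.322 -7.302 -0.101] turn(8deg) [ 0.004 -0.006  1.028]
```

View pics/s26.png

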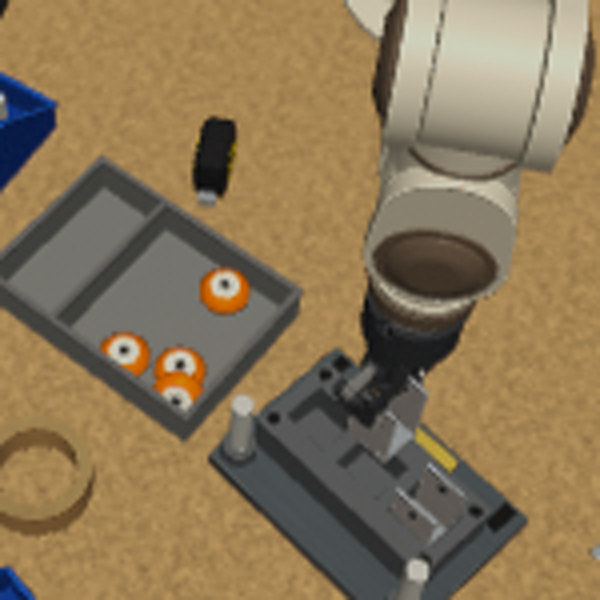

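```bash
python3 -m jog '{"delta_pos":[[0,0,0.3],[0,-0.3,0.3],[0.04,-0.7,0],[0.04,-0.8,0],[0.04,-0.9,0],[0.04,-0.9,0],[0.04,-0.9,0],[0.04,-0.9,0],[0.04,-0.9,0],[0.04,-0.7,0]],"turn":[[0,0,0],[0,0,0.11],[0,0,0.11],[0,0,0.11],[0,0,0.11],[0,0,0.11],[0,0,0.11],[0,0,0.11],[0,0,0.11],[0,0,0.11]],"hand":[-0.5,-0.5,-0.5,-0.5,-0.5,-0.5,-0.5,-0.5,-0.5,-0.5]}' 40
python3 - <<'E'
from h import *
rel([.592,-.075,.0545],Rtool(89.5,0))
E
```

```text
time: 38.3
ee_pos: [0.5915, -0.0622, 0.2049]
tcp_rot: [-179.9, 0.0, 89.2]
wrist_force: [0.4, -0.0, -2.0]
opening: 0.0394
from [ 0.5915 -0.0622  0.2049] to [ 0.592  -0.075   0.0545] | d in rows units(50mm) [ 0.011 -0.256 -3.007] turn(8deg) [ 0.    -0.01   0.041]
```

```bash
python3 -m jog '{"delta_pos":[[0.01,-0.25,0],[0,0,-0.4],[0,0,-0.5],[0,0,-0.5],[0,0,-0.5],[0,0,-0.4],[0,0,-0.3],[0,0,-0.15],[0,0,-0.1],[0,0,0]],"turn":[[0,0,0.04],[0,0,0],[0,0,0],[0,0,0],[0,0,0],[0,0,0],[0,0,0],[0,0,0],[0,0,0],[0,0,0]],"hand":[-0.5,-0.5,-0.5,-0.5,-0.5,-0.5,-0.5,-0.5,-0.5,-0.5]}' 40
python3 - <<'E'
from h import *
s=snap("scene"); crop(s,190,130,340,280,4,"s27"); c=snap("top"); crop(c,200,150,320,260,5,"t27")
E
```

```text
time: 39.3
ee_pos: [0.5926, -0.0721, 0.0634]
tcp_rot: [180.0, -0.0, 89.5]
wrist_force: [-0.2, 0.4, -1.5]
opening: 0.0393
```

View pics/s27.png

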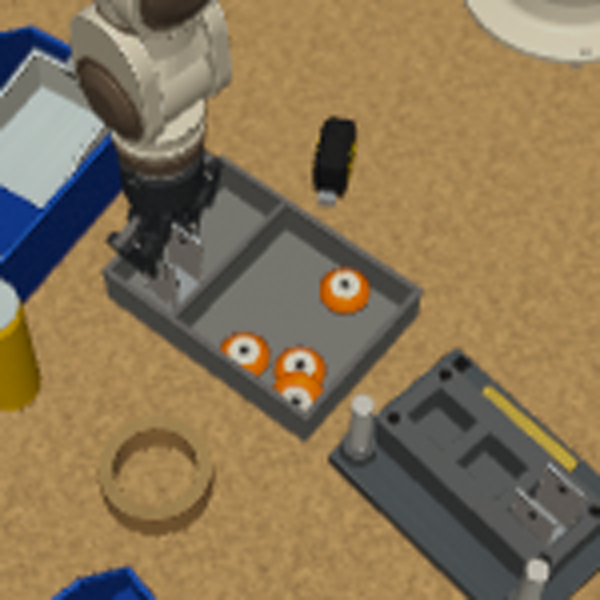

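View pics/t27.png

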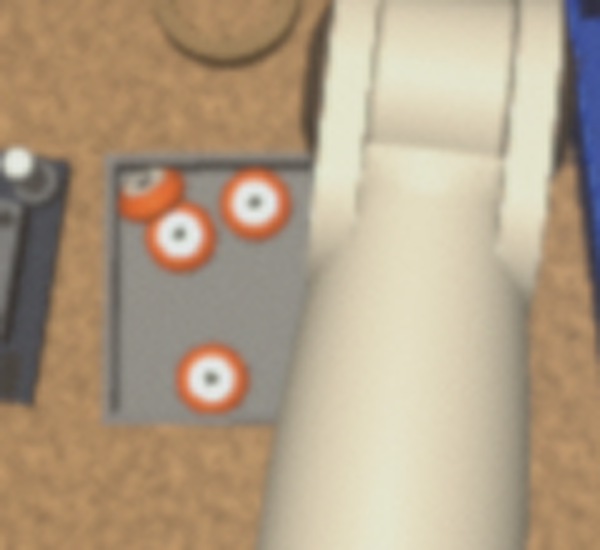

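```bash
python3 -m jog '{"delta_pos":[[0,0,-0.1],[0,0,-0.06],[0,0,-0.03],[0,0,-0.02],[0,0,0],[0,0,0],[0,0,0],[0,0,0],[0,0,0],[0,0,0]],"turn":[[0,0,0],[0,0,0],[0,0,0],[0,0,0],[0,0,0],[0,0,0],[0,0,0],[0,0,0],[0,0,0],[0,0,0]],"hand":[-0.5,-0.5,-0.5,-0.5,-0.5,-0.5,-0.5,-0.5,-0.5,-0.5]}' 40
```

```text
time: 40.4
ee_pos: [0.5927, -0.0723, 0.0532]
tcp_rot: [180.0, -0.0, 89.5]
wrist_force: [-0.5, 0.5, -0.6]
opening: 0.039
```

```bash
python3 -m jog '{"delta_pos":[[0,0,-0.01],[0,0,0],[0,0,0],[0,0,0],[0,0,0],[0,0,0],[0,0,0.2],[0,0,0.4],[0,0,0.5],[0,0,0.5]],"turn":[[0,0,0],[0,0,0],[0,0,0],[0,0,0],[0,0,0],[0,0,0],[0,0,0],[0,0,0],[0,0,0],[0,0,0]],"hand":[-0.05,0,0.05,0.15,0.25,0.25,0.25,0.25,0.25,0.25]}' 30
python3 - <<'E'
from h import *
s=snap("scene"); crop(s,190,130,340,280,4,"s28"); rel([.5855,.352,.20],Rtool(81.4,0))
E
```

```text
time: 41.4
ee_pos: [0.5925, -0.0723, 0.1341]
tcp_rot: [180.0, -0.0, 89.5]
wrist_force: [-0.1, 0.4, 0.6]
opening: 0.0536
from [ 0.594  -0.0725  0.139 ] to [0.5855 0.352  0.2   ] | d in rows units(50mm) [-0.17   8.489  1.221] turn(8deg) [ 0.008  0.044 -1.014]
```

View pics/s28.png

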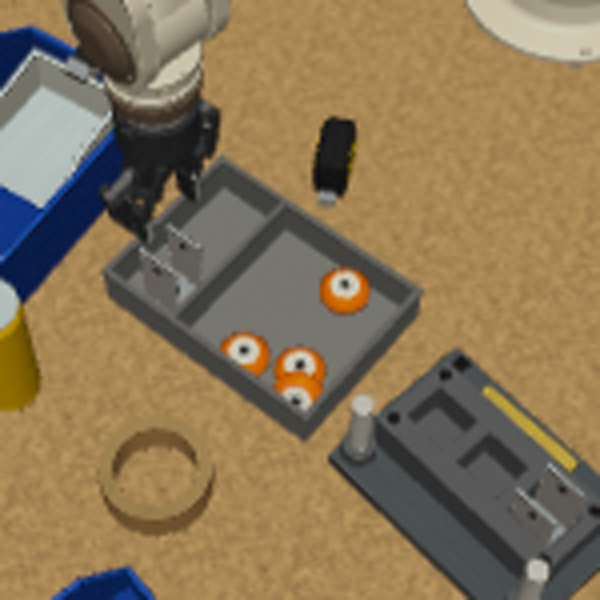

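Fork stands upright in the narrow bay (crop ~170,270). Now the second fork.

```bash
python3 -m jog '{"delta_pos":[[0,0,0.5],[0,0.2,0.5],[-0.02,0.7,0.3],[-0.02,0.85,0],[-0.02,0.9,0],[-0.02,0.9,0],[-0.02,0.9,0],[-0.02,0.9,0],[-0.02,0.9,0],[-0.02,0.9,0]],"turn":[[0,0,0],[0,0,0],[0,0,-0.12],[0,0,-0.12],[0,0,-0.12],[0,0,-0.12],[0,0,-0.12],[0,0,-0.12],[0,0,-0.12],[0,0,-0.12]],"hand":[0.25,0.25,0.4,1,1,1,1,1,1,1]}' 30
python3 - <<'E'
from h import *
rel([.5855,.352,.15],Rtool(81.4,0))
E
```

```text
time: 42.45
ee_pos: [0.5843, 0.2871, 0.1984]
tcp_rot: [179.9, -0.0, 81.8]
wrist_force: [0.9, -1.5, 0.6]
opening: 0.0852
from [0.5843 0.2871 0.1984] to [0.5855 0.352  0.15  ] | d in rows units(50mm) [ 0.024  1.298 -0.969] turn(8deg) [-0.003  0.009 -0.049]
```

```bash
python3 -m jog '{"delta_pos":[[0.01,0.4,0],[0.01,0.5,0],[0.005,0.3,-0.1],[0,0.1,-0.3],[0,0,-0.3],[0,0,-0.2],[0,0,0],[0,0,0],[0,0,0],[0,0,0]],"turn":[[0,0,-0.05],[0,0,0],[0,0,0],[0,0,0],[0,0,0],[0,0,0],[0,0,0],[0,0,0],[0,0,0],[0,0,0]],"hand":[1,1,1,1,1,1,1,1,1,1]}' 30
python3 - <<'E'
from h import *
rel([.5855,.352,.074],Rtool(81.4,0));s=snap("scene"); crop(s,220,150,370,300,4,"s29")
E
```

```text
time: 43.45
ee_pos: [0.5862, 0.3501, 0.1535]
tcp_rot: [179.9, -0.1, 81.4]
wrist_force: [-0.7, 0.3, 0.3]
opening: 0.0854
from [0.5862 0.3501 0.1535] to [0.5855 0.352  0.074 ] | d in rows units(50mm) [-0.015  0.037 -1.59 ] turn(8deg) [-0.005  0.01  -0.002]
```

View pics/s29.png

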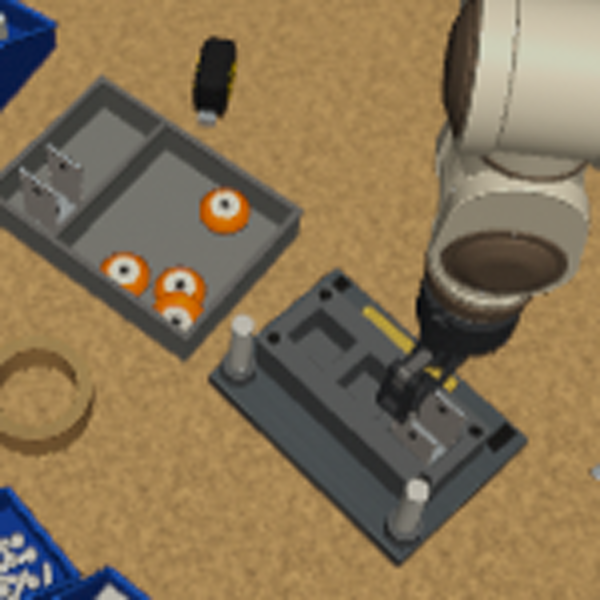

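```bash
python3 -m jog '{"delta_pos":[[-0.015,0.03,-0.3],[0,0,-0.4],[0,0,-0.4],[0,0,-0.3],[0,0,-0.18],[0,0,0],[0,0,0],[0,0,0],[0,0,0],[0,0,0]],"turn":[[0,0,0],[0,0,0],[0,0,0],[0,0,0],[0,0,0],[0,0,0],[0,0,0],[0,0,0],[0,0,0],[0,0,0]],"hand":[1,1,1,1,1,1,0.5,0.2,0.05,-0.05]}' 40
python3 -m jog '{"delta_pos":[[0,0,0],[0,0,0],[0,0,0],[0,0,0],[0,0,0],[0,0,0],[0,0,0],[0,0,0],[0,0,0],[0,0,0]],"turn":[[0,0,0],[0,0,0],[0,0,0],[0,0,0],[0,0,0],[0,0,0],[0,0,0],[0,0,0],[0,0,0],[0,0,0]],"hand":[-0.15,-0.3,-0.5,-0.5,-0.5,-0.5,-0.5,-0.5,-0.5,-0.5]}' 40
python3 -m jog '{"delta_pos":[[0,0,0.05],[0,0,0.1],[0,0,0.2],[0,0,0.4],[0,0,0.5],[0,0,0.5],[0,0,0.5],[0,0,0.4],[0,0,0],[0,0,0]],"turn":[[0,0,0],[0,0,0],[0,0,0],[0,0,0],[0,0,0],[0,0,0],[0,0,0],[0,0,0],[0,0,0],[0,0,0]],"hand":[-0.5,-0.5,-0.5,-0.5,-0.5,-0.5,-0.5,-0.5,-0.5,-0.5]}' 40
python3 - <<'E'
from h import *
rel([.511,-.0735,.2],Rtool(89.5,0));s=snap("scene"); crop(s,220,130,370,280,4,"s30")
E
```

```text
time: 44.5
ee_pos: [0.5853, 0.3519, 0.0742]
tcp_rot: [180.0, -0.0, 81.4]
wrist_force: [-1.6, 0.8, 0.9]
opening: 0.0406
time: 45.5
ee_pos: [0.5852, 0.352, 0.0743]
tcp_rot: [180.0, -0.0, 81.4]
wrist_force: [-1.4, 0.8, 5.1]
opening: 0.039
time: 46.5
ee_pos: [0.5853, 0.3518, 0.2059]
tcp_rot: [180.0, -0.0, 81.4]
wrist_force: [0.0, 0.8, -1.8]
opening: 0.0396
from [0.5853 0.3518 0.2059] to [ 0.511  -0.0735  0.2   ] | d in rows units(50mm) [-1.486 -8.506 -0.118] turn(8deg) [-0.002  0.004  1.008]
```

View pics/s30.png

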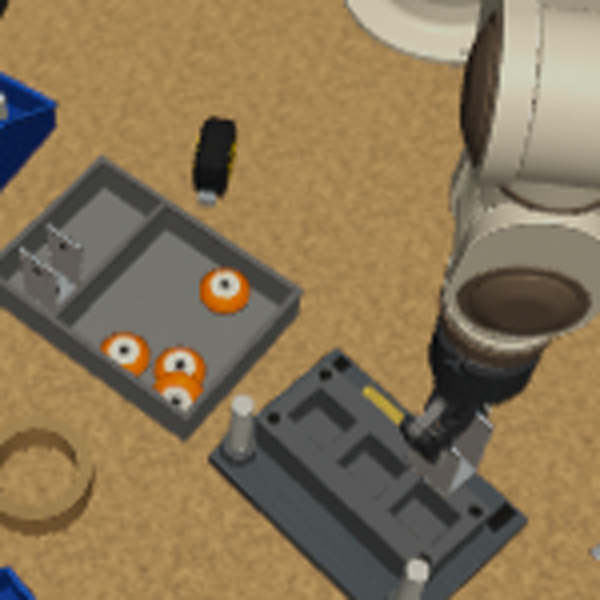

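```bash
python3 -m jog '{"delta_pos":[[-0.14,-0.4,0],[-0.14,-0.7,0],[-0.14,-0.9,0],[-0.14,-0.95,0],[-0.14,-0.95,0],[-0.14,-0.95,0],[-0.14,-0.95,0],[-0.14,-0.95,0],[-0.14,-0.95,0],[-0.14,-0.8,0]],"turn":[[0,0,0.1],[0,0,0.1],[0,0,0.1],[0,0,0.1],[0,0,0.1],[0,0,0.1],[0,0,0.1],[0,0,0.1],[0,0,0.1],[0,0,0.1]],"hand":[-0.5,-0.5,-0.5,-0.5,-0.5,-0.5,-0.5,-0.5,-0.5,-0.5]}' 40
python3 - <<'E'
from h import *
rel([.514,-.0735,.0635],Rtool(89.5,0))
E
```

```text
time: 47.55
ee_pos: [0.5138, -0.0754, 0.2045]
tcp_rot: [-179.9, -0.0, 89.4]
wrist_force: [0.7, 0.0, -1.8]
opening: 0.0396
from [ 0.5138 -0.0754  0.2045] to [ 0.514  -0.0735  0.0635] | d in rows units(50mm) [ 0.004  0.038 -2.821] turn(8deg) [-0.001 -0.012  0.008]
```

```bash
python3 -m jog '{"delta_pos":[[0,0,-0.4],[0,0,-0.5],[0,0,-0.5],[0,0,-0.5],[0,0,-0.4],[0,0,-0.3],[0,0,-0.15],[0,0,-0.07],[0,0,0],[0,0,0]],"turn":[[0,0,0],[0,0,0],[0,0,0],[0,0,0],[0,0,0],[0,0,0],[0,0,0],[0,0,0],[0,0,0],[0,0,0]],"hand":[-0.5,-0.5,-0.5,-0.5,-0.5,-0.5,-0.5,-0.5,-0.5,-0.5]}' 40
python3 - <<'E'
from h import *
s=snap("scene"); crop(s,190,130,340,280,4,"s31")
E
```

```text
time: 48.55
ee_pos: [0.5156, -0.0733, 0.0659]
tcp_rot: [179.9, 0.0, 89.4]
wrist_force: [0.4, -0.2, -1.4]
opening: 0.0396
```

View pics/s31.png

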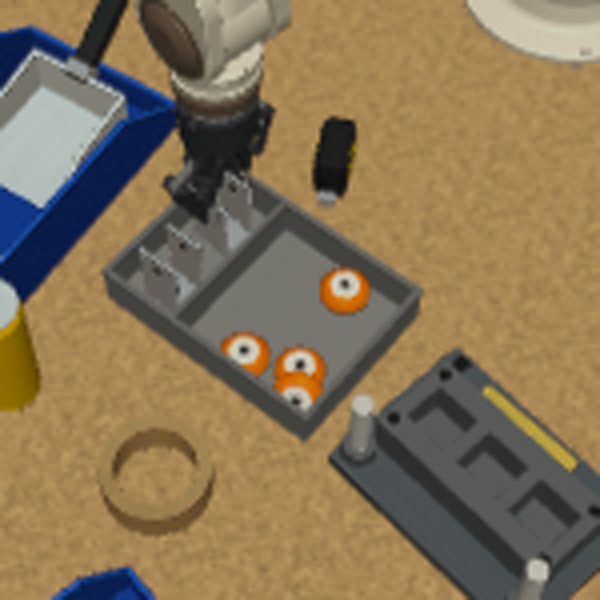

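```bash
python3 -m jog '{"delta_pos":[[0,0,-0.12],[0,0,-0.08],[0,0,-0.04],[0,0,-0.02],[0,0,0],[0,0,0],[0,0,0],[0,0,0],[0,0,0],[0,0,0]],"turn":[[0,0,0],[0,0,0],[0,0,0],[0,0,0],[0,0,0],[0,0,0],[0,0,0],[0,0,0],[0,0,0],[0,0,0]],"hand":[-0.5,-0.5,-0.5,-0.5,-0.5,-0.5,-0.5,-0.5,-0.5,-0.5]}' 40
```

```text
time: 49.6
ee_pos: [0.515, -0.0733, 0.0533]
tcp_rot: [180.0, -0.0, 89.4]
wrist_force: [-5.5, 0.3, 10.2]
opening: 0.0392
```

```bash
python3 -m jog '{"delta_pos":[[0,0,0.01],[0,0,0.01],[0,0,0],[0,0,0],[0,0,0],[0,0,0],[0,0,0.2],[0,0,0.4],[0,0,0.5],[0,0,0.5]],"turn":[[0,0,0],[0,0,0],[0,0,0],[0,0,0],[0,0,0],[0,0,0],[0,0,0],[0,0,0],[0,0,0],[0,0,0]],"hand":[-0.05,-0.02,0.03,0.08,0.15,0.2,0.2,0.2,0.2,0.2]}' 30
python3 -m jog '{"delta_pos":[[0,0,0.5],[0,0,0.5],[-0.2,0,0.5],[-0.6,0,0],[-0.8,0,0],[-0.8,0,0],[-0.8,0,0],[-0.3,0,0],[0,0,0],[0,0,0]],"turn":[[0,0,0],[0,0,0],[0,0,0],[0,0,0],[0,0,0],[0,0,0],[0,0,0],[0,0,0],[0,0,0],[0,0,0]],"hand":[0.2,0.2,0.2,0.2,0.2,0.2,0.2,0.2,0.2,0.2]}' 30
python3 - <<'E'
from h import *
s=snap("scene"); crop(s,140,100,360,280,3.5,"s32"); c=snap("top"); crop(c,120,120,400,290,2.8,"t32")
P=cloud(c);f=c["frame"].astype(int)
def rep(m,k,z):
    n,l,st,ce=cv2.connectedComponentsWithStats(m.astype(np.uint8))
    for i in range(1,n):
        if st[i,4]>8:print(k,ray(c,ce[i],z)[0].round(3),P[l==i][:,2].max().round(3),st[i,4])
b=np.zeros((384,512),bool);b[175:240,215:300]=1
rep(b&(P[...,2]>.065)&(P[...,2]<.1),"fork",.082)
rep(b&(f[...,0]>150)&(f[...,0]>f[...,2]+60),"wheel",.026)
E
```

```text
time: 50.6
ee_pos: [0.515, -0.0733, 0.1346]
tcp_rot: [180.0, -0.0, 89.4]
wrist_force: [0.7, -0.2, 0.1]
opening: 0.0511
time: 51.6
ee_pos: [0.3407, -0.0734, 0.2088]
tcp_rot: [179.9, 0.0, 89.4]
wrist_force: [-0.1, 0.4, 0.4]
opening: 0.0514
fork [ 0.611 -0.072  0.082] 0.086 26
fork [ 0.575 -0.072  0.082] 0.087 26
fork [ 0.533 -0.072  0.082] 0.086 23
fork [ 0.497 -0.072  0.082] 0.086 28
wheel [0.556 0.031 0.026] 1.453 1189
wheel [0.6   0.091 0.026] 0.054 185
wheel [0.61  0.033 0.026] 0.031 109
wheel [0.493 0.062 0.026] 1.453 110
```

View pics/s32.png

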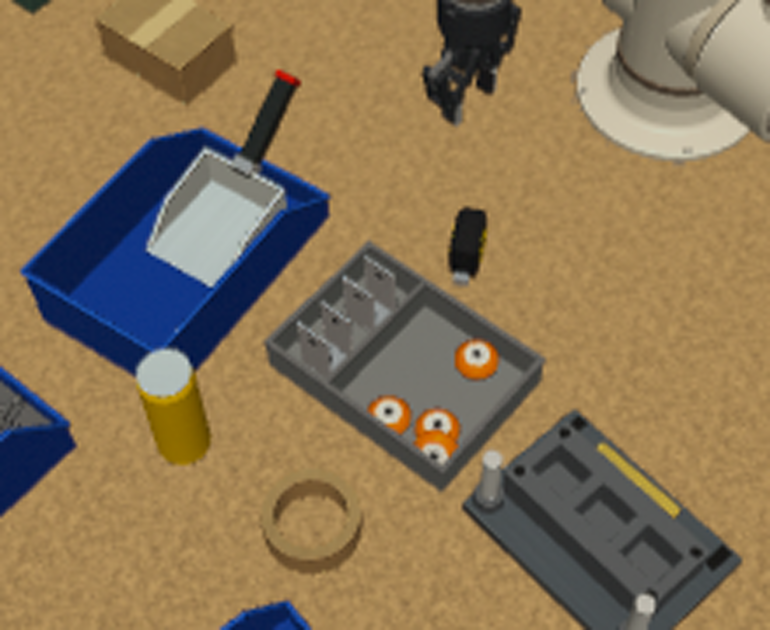

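View pics/t32.png

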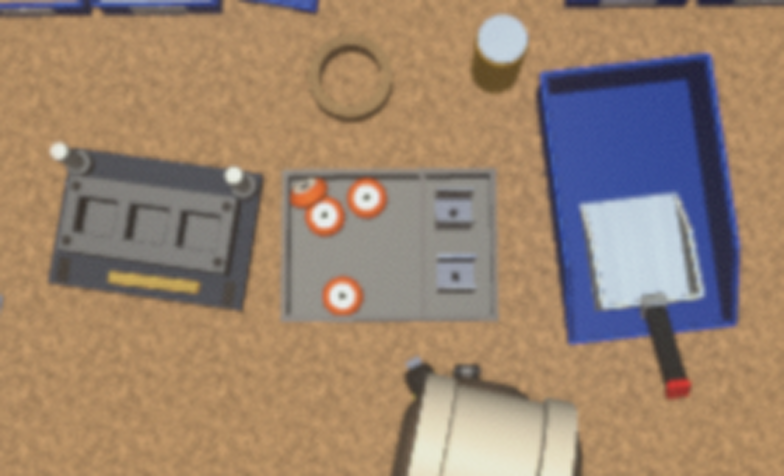

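```bash
python3 -c "
from workcell import ticket; print(ticket.job_done())"
```

```text
the job is handed in; nothing more can be done
None
```

The castor kit is made up in the grey tray, and I handed the job in at about 52 s of the 200 s.

- **Wheels:** Four were present. The first scoop run went into the left back corner and took three; the second went into the right back corner and took the last one. All four were tipped into the wide bay, and no wheel was touched with the fingers.
- **Scoop:** It was left lying flat in the tote's front half.
- **Forks:** Two were present, in the die's middle and left cavities. Both now stand legs up in the narrow bay.

The last pictures show the tote holding only the scoop, the die empty and the arm clear of everything. All four fork leg tops read about 86 mm, against roughly 82 mm expected for upright forks.

- **Leaning wheel:** One of the four wheels leans in the tray's far-left corner on its neighbour instead of lying flat. Its top is at about 54 mm, against the 50 mm tray rim. It is inside the bay, and I left it there.
- **Wheel knocked aside:** One wheel shifted by itself within the wide bay between looks and stayed inside it.
- **Joint limit:** In the first tip, joint 4 came up to its range limit (130.5 against 130.52), so the scoop stopped a little short of the commanded tilt. The wheels still came out, and I used less tilt the second time.

The highest wrist force I read at the end of any move was about 15 N, well under the 120 N limit. The other bench items look unmoved in the pictures.

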